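# Put the tea-time leftovers back in their tins and jar

## Task

Tea is over: sort what is left on the serving board back to where each kind is kept. Lay both shortbread fingers flat on the floor of the oblong tin, not one on the other, lay the ginger biscuit flat in the round tin, and feed the two sugar lumps through the neck of the glass jar. Set the biscuits down without dropping them, and leave the tins, the jar, the cup and the candle holder standing in their places.

Things in the scene. Friction and masses are not known exactly. Their poses are not given: they have to be found in the camera images.
- shortbread_a: pale golden shortbread finger, a flat oblong bar 78 x 22 x 16 mm with rows of small dark pricks on top, about 22 g. Origin: centre of its underside; x along its length, y across its 22 mm width, z up. It starts lying flat on the wooden serving board (top 18 mm above the table) at any yaw
- shortbread_b: pale golden shortbread finger, a flat oblong bar 78 x 22 x 16 mm with rows of small dark pricks on top, about 22 g. Origin: centre of its underside; x along its length, y across its 22 mm width, z up. It starts lying flat on the wooden serving board (top 18 mm above the table) at any yaw; same as the other
- ginger: round brown ginger biscuit, a disc 52 mm in diameter and 12 mm thick (upright side 10 mm, then bevelled), about 16 g. Origin: centre of its underside, z up. It starts flat on the serving board (top 18 mm above the table)
- sugar_a: rough brown sugar lump, a blunt little block 26 x 22 x 20 mm (x, y, z), about 14 g. Origin: centre of its underside; x along the 26 mm side, z up. It starts on the wooden serving board (top 18 mm above the table) at any yaw
- sugar_b: rough brown sugar lump, a blunt little block 26 x 22 x 20 mm (x, y, z), about 14 g. Origin: centre of its underside; x along the 26 mm side, z up. It starts on the wooden serving board (top 18 mm above the table) at any yaw; same as the other
- oblong_tin: open oblong metal biscuit tin with paper on its floor, lid off, loose on the table, 0.3 kg: outside 112 x 146 mm (x, y), 40 mm high, walls 3 mm, floor 3 mm thick, inside 106 x 140 mm. Home of the shortbread. Origin: centre of its underside; y along its long side, z up
- round_tin: open round metal biscuit tin with paper on its floor, lid off, loose on the table, 0.3 kg: outside diameter 132 mm, 40 mm high, walls 3 mm, floor 3 mm thick, inside diameter 126 mm. Home of the ginger biscuits. Origin: centre of its underside, z up
- jar: clear glass sugar jar, stopper off, loose on the table, 0.6 kg: body 100 mm in diameter up to 100 mm high, shoulder closing in to a neck whose clear bore is 54 mm at its narrowest, slightly flared rim 68 mm outside at 145 mm high; sugar lumps already fill it to about 31 mm. Origin: centre of its underside; the neck is on the z axis, z up
- cup: blue and white china cup (88 mm across, handle on +y) on its saucer (144 mm across), one piece, 73 mm high in all. Not part of the job. Origin: centre of the saucer's underside
- candle: amber glass candle holder (62 mm across) on a brass leaf dish about 155 mm across, one piece, 61 mm high. Not part of the job. Origin: centre of the dish's underside
Not all that is in view belongs to the job. What is shaped like the round_tin but pink or purple is not meant.

How it is judged:
By the outcome, as a careful person would: the job done as asked, in the order asked, and still so for the second after the job is handed in, with the robot touching nothing.
It also fails if it takes over 120 s, if anything falls off the work surface, if the arm or the gripper's body presses on something with over 40 N, if the wrist force passes 120 N, or if a joint passes its speed limit or range.

## Robot

A 6-joint arm with a two-finger parallel gripper is mounted at the origin on the work surface. World frame = base frame: x ahead of the robot, y to its left, z up, the work surface at z = 0. Lengths are in mm, angles in degrees, forces in N, time in s.
With the tool pointing down it reaches from about 350 to 850 mm from the base axis. Payload 8.1 kg.
Tool frame: the origin (TCP) lies at the very end of the fingers, on their centre line; the grasp point (between the pads) lies 19 mm behind it (r.grip_depth is the distance from the TCP to the grasp point, in mm); z points along the fingers, y is the direction in which the jaws open and shut (so a half turn about z gives the same grasp; the last joint's range is limited). The gripper opens to 85 mm and grips with 20 to 120 N. Pads are 22 mm wide; open, the fingers measure 114 mm over their backs; the gripper's body (76 mm by 85 mm) begins 54 mm behind the grasp point. The pads swing forward as they close: fully open they stand 13 mm farther back than shut.
Start: joints at [-77.773, 7.471, 85.268, -0, 87.261, -4.893], TCP at [176.644, -573.413, 231.292] pointing down, gripper open.
Joint ranges: [-169.43, 169.43], [-51.17, 129.36], [1.28, 143.12], [-76.62, 256.62], [0, 156.53], [-152.29, 152.29]. Speed limits (degrees/s): [136.94, 136.94, 159.86, 180, 180, 180].

## Interface

Orientations are given as [roll, pitch, yaw] about the fixed x, y, z axes, in that order (R = Rz(yaw) Ry(pitch) Rx(roll)).
In Python, from bench import r gives the robot as it stands.
- The arm moves only by the tool move_arm, never from a script. Its argument "series" is a list of rows, each an object with "gripper": the opening, from 0 (shut) to 1 (fully open); "translation": the shift along the tool's x, y, z in mm, a list of three; "twist": the turn, a rotation vector about the tool's x, y, z in degrees, a list of three. In form: [{"gripper": gripper, "translation": [tx, ty, tz], "twist": [ax, ay, az]}, ...]. A call has 1 to 8 rows; each row shifts and turns the pose as measured when the row begins, along the tool's axes as they then stand; what a row does not reach is not made up. A row lasts 1/12 s, in which the tool goes at most 41.7 mm and 7.16 degrees, less where a joint would pass 70% of its speed; a pose out of reach is approached as far as the arm can. A call is refused whole if a number of a shift passes 41.7 or a number of a turn 7.16, either way. A call with a gripper value outside its range is refused whole. The fingers move at their own pace and stop on an object; "force" is the grip in N (left out, the last holds). Time passes only in rows, so rows that do not move let the fingers close. It gives the time, the measured TCP pose, the force and the opening at its end, in the units of the state.
- r.sense(): the state, without advancing time (a new reading comes with each control period).
- r.snapshot(name): name is "side" or "top" or "wrist"; returns a dict with "pixels" (400x640x3 uint8, red, green, blue), "fovy" (degrees; the focal length in pixels is half the picture's height over the tangent of half this angle, whatever the lens; pixels are square), "cx", "cy" (the principal point, pixels), "xyz" and "orientation" of the camera in the world; the wrist camera has in their place "hand_eye" (4x4, takes a point from camera to tool coordinates, whose origin is the TCP and whose axes are the flange's). Camera axes: x right, y down, z forward; pixel columns grow to the right and rows downward; lengths in mm; the calibration is good to about 2 mm. A picture is of the moment at which its call begins: read the wrist's pose just before it. There is no depth.
- r.hand_in(): hands the job in, once; it reports no verdict.
The state is a dict: "time": time; "joint_pos": joint angles; "qd": joint speeds; "joint_efforts": joint torques, N m; "tool_pos": TCP position; "tcp_rot": TCP orientation; "ft_force": force on the tool from outside, world axes, zero at the start; "wrist_torque": the same for the moment, N m; "finger_gap": finger opening in mm.
Only numpy, scipy, OpenCV 4.12 (cv2) and the standard library are available. Lean on these libraries where they do the work, as an engineer would, in place of code of your own. Each camera call takes 0.05 s, during which the arm holds its last target. There are 200 camera calls.

## Working session

There is one attempt and no reset: what is moved stays moved. The work goes in short steps, Python scripts to look and compute and a tool call to move; the robot and the scene stay as the last step left them, time stands still between calls to the robot, and variables do not carry over. Pictures are saved under pics/ and viewed, about 12 in all and at most 16, crops included, and the job is handed in when it is done.

Besides the shell and the picture viewer there is one more tool, called as a command line: name --argument value ..., lists and objects as JSON in quotes. move_arm: Moves the arm, as the interface text tells. Its arguments: {"type":"object","properties":{"series":{"type":"array"},"force":{"type":"number"}},"required":["series"]}

```bash
ls; mkdir -p pics; python3 - <<'E'
from bench import r
import cv2
s=r.sense();print(s)
for n in ("top","side"):
    d=r.snapshot(n);cv2.imwrite(f"pics/{n}0.png",d["pixels"][:,:,::-1])
    print(n,{k:v for k,v in d.items() if k!="pixels"})
d=r.snapshot("wrist");print(d["hand_eye"],d["fovy"],d["cx"],d["cy"])
E
```

```text
pics
{'time': 0.0, 'joint_pos': array([-7.77727652e+01,  7.51223856e+00,  8.53308339e+01,  1.53198965e-03,
        8.72618657e+01, -4.89283097e+00]), 'qd': array([-0.09809219,  0.03849937, -0.00895668, -0.09374262,  0.08097111,
       -0.09401665]), 'joint_efforts': array([-6.02269374e-04, -5.69399822e+01, -5.00552452e+01, -2.16014400e-04,
        1.45101536e-02,  2.93753135e-05]), 'tool_pos': array([ 176.5394164 , -572.85657378,  230.25945224]), 'tcp_rot': array([-1.79895575e+02, -1.04749343e-02,  1.71199817e+01]), 'ft_force': array([-0.08794453,  0.70003431,  0.12868051]), 'wrist_torque': array([ 0.01559123, -0.00577524,  0.0105482 ]), 'finger_gap': 85.27212098749135}
top {'fovy': 46.57323887667795, 'cx': 310.06832113050746, 'cy': 196.85452410033338, 'xyz': array([ 254.5891258 ,   73.95794379, 1248.30701279]), 'orientation': array([-1.68702004e+02, -1.25237214e-01, -9.01219608e+01])}
side {'fovy': 54.846619766005176, 'cx': 314.77878747002364, 'cy': 199.00350763695957, 'xyz': array([297.58463883, 989.7039027 , 745.04225226]), 'orientation': array([-126.47633102,    1.10145448, -170.4689764 ])}
[[-2.32851426e-04 -9.54497493e-01 -2.98218847e-01  7.60772368e+01]
 [ 9.99999972e-01 -2.34597609e-04 -2.99397231e-05 -3.00955105e-01]
 [-4.13840379e-05 -2.98218846e-01  9.54497521e-01 -1.42884797e+02]
 [ 0.00000000e+00  0.00000000e+00  0.00000000e+00  1.00000000e+00]] 60.39175554464464 320.20134047803316 200.60228298543387
```

View pics/top0.png

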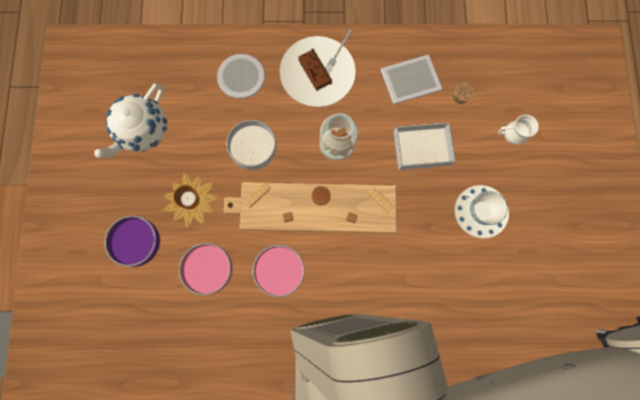

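View pics/side0.png

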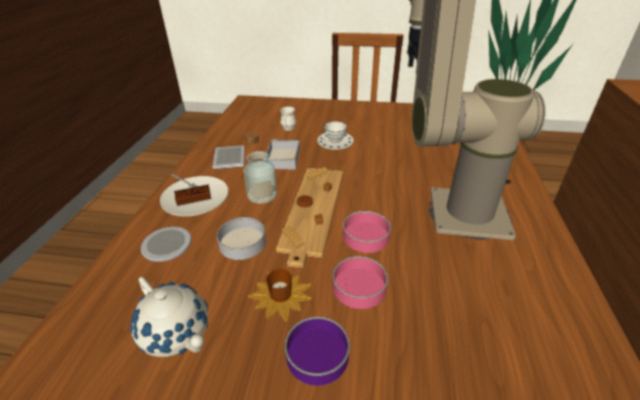

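The top view shows the fingers at (257,194) and (381,201), the ginger biscuit at (321,195) and the sugar lumps at (288,217) and (351,217). For the oblong tin there are two candidates: (424,146), an open box with paper, and (411,78), a flat grey lid. For the round tin there are the grey one with paper at (250,144), the lid at (240,75), and the pink and purple ones at (205,268), (278,270) and (132,240). The grey tins with paper floors fit. I'll confirm in an enlarged crop.

```bash
cat > h.py <<'E'
import numpy as np, cv2
from bench import r
from scipy.spatial.transform import Rotation as R
def K(d): 
    f=200/np.tan(np.radians(d["fovy"]/2)); return np.array([[f,0,d["cx"]],[0,f,d["cy"]],[0,0,1]])
def snap(n):
    s=r.sense(); d=r.snapshot(n); d["K"]=K(d)
    if "hand_eye" in d:
        T=np.eye(4);T[:3,:3]=R.from_euler("xyz",s["tcp_rot"],degrees=True).as_matrix();T[:3,3]=s["tool_pos"]
        T=T@d["hand_eye"]; d["R"],d["t"]=T[:3,:3],T[:3,3]
    else:
        d["R"]=R.from_euler("xyz",d["orientation"],degrees=True).as_matrix();d["t"]=np.array(d["xyz"])
    return d
def back(d,uv,z):
    uv=np.atleast_2d(uv).astype(float)
    v=np.c_[uv,np.ones(len(uv))]@np.linalg.inv(d["K"]).T@d["R"].T
    return (d["t"]+v*((z-d["t"][2])/v[:,2])[:,None])
def proj(d,P):
    c=(np.atleast_2d(P)-d["t"])@d["R"]@d["K"].T; return c[:,:2]/c[:,2:]
def crop(d,name,x0,y0,x1,y1,s):
    im=cv2.resize(d["pixels"][y0:y1,x0:x1,::-1],None,fx=s,fy=s,interpolation=cv2.INTER_CUBIC);cv2.imwrite("pics/"+name+".png",im)
E
python3 - <<'E'
from h import *
d=snap("top");crop(d,"top1",215,110,465,240,3.2)
for n,uv,z in [("fa",(257,194),34),("fb",(381,201),34),("ging",(321,195),30),("s1",(288,217),38),("s2",(351,217),38),("round",(250,144),40),("obl",(424,146),40),("jar",(339,130),145),("board",[(241,183),(396,186),(396,232),(239,230)],18)]:
    print(n,back(d,uv,z).round(0).tolist())
E
```

```text
fa [[505.0, 212.0, 34.0]]
fb [[486.0, -118.0, 34.0]]
ging [[503.0, 42.0, 30.0]]
s1 [[442.0, 129.0, 38.0]]
s2 [[442.0, -37.0, 38.0]]
round [[642.0, 233.0, 40.0]]
obl [[636.0, -239.0, 40.0]]
jar [[645.0, -1.0, 145.0]]
board [[539.0, 258.0, 18.0], [530.0, -163.0, 18.0], [405.0, -158.0, 18.0], [411.0, 260.0, 18.0]]
```

View pics/top1.png

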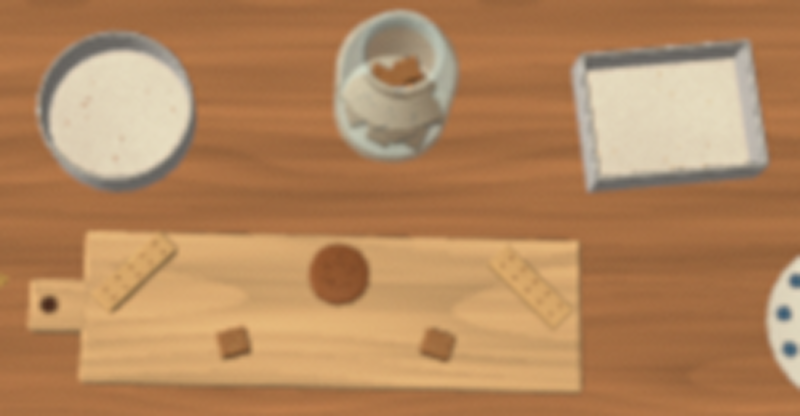

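The crop confirms both: the grey tin with paper at (250,144) is round_tin and the open one at (424,146) is oblong_tin, and the others are lids or coloured tins. Next I'll write a planner that prints rows, and move to a look pose over the right-hand finger.

```bash
cat > plan.py <<'E'
from h import *
import sys, json
def plan(goal,yaw,g,start=None,n=None,v=36,dn=6.5):
    s=r.sense(); p0=np.array(s["tool_pos"]); R0=R.from_euler("xyz",s["tcp_rot"],degrees=True)
    if start is not None: p0=np.array(start[:3],float);R0=R.from_euler("xyz",[180,0,start[3]],degrees=True)
    R1=R.from_euler("xyz",[180,0,yaw],degrees=True)
    w=(R0.inv()*R1).as_rotvec(degrees=True); D=np.array(goal,float)-p0
    n=n or int(max(np.ceil(np.abs(D).max()/v),np.ceil(np.linalg.norm(D)/(v+3)),np.ceil(np.linalg.norm(w)/dn),1))
    rows=[]
    for i in range(n):
        Ri=R0*R.from_rotvec(w*i/n,degrees=True)
        rows.append({"gripper":g,"translation":Ri.inv().apply(D/n).round(1).tolist(),"twist":(w/n).round(1).tolist()})
    print(n,"rows from",p0.round(1),"to",goal,yaw); print(json.dumps(rows))
if __name__=="__main__":
    a=[float(x) for x in sys.argv[1:]]; plan(a[:3],a[3],a[4])
E
python3 plan.py 440 -160 230 47 1
python3 - <<'E'
from h import *
d=snap("top")
c=lambda *p: np.array(p)/3.2+[215,110]
print("fb ends",back(d,c((497,256),(564,317)),34).round(1).tolist())
print("fa ends",back(d,c((170,240),(102,303)),34).round(1).tolist())
print("obl rim",back(d,c((573,55),(748,41),(768,168),(590,190)),40).round(1).tolist())
print("jar rim",back(d,c((365,50),(441,50),(402,10),(402,92)),145).round(1).tolist())
print("round",back(d,c((37,111),(196,111),(116,31),(116,190)),40).round(1).tolist())
E
```

```text
13 rows from [ 176.6 -573.1  230.6] to [440.0, -160.0, 230.0] 47.0
[{"gripper": 1.0, "translation": [28.7, -24.4, 0.1], "twist": [-0.0, -0.0, -2.3]}, {"gripper": 1.0, "translation": [29.7, -23.2, 0.1], "twist": [-0.0, -0.0, -2.3]}, {"gripper": 1.0, "translation": [30.6, -22.0, 0.1], "twist": [-0.0, -0.0, -2.3]}, {"gripper": 1.0, "translation": [31.4, -20.8, 0.1], "twist": [-0.0, -0.0, -2.3]}, {"gripper": 1.0, "translation": [32.2, -19.5, 0.1], "twist": [-0.0, -0.0, -2.3]}, {"gripper": 1.0, "translation": [33.0, -18.2, 0.1], "twist": [-0.0, -0.0, -2.3]}, {"gripper": 1.0, "translation": [33.7, -16.9, 0.1], "twist": [-0.0, -0.0, -2.3]}, {"gripper": 1.0, "translation": [34.4, -15.5, 0.1], "twist": [-0.0, -0.0, -2.3]}, {"gripper": 1.0, "translation": [35.0, -14.1, 0.1], "twist": [-0.0, -0.0, -2.3]}, {"gripper": 1.0, "translation": [35.5, -12.7, 0.1], "twist": [-0.0, -0.0, -2.3]}, {"gripper": 1.0, "translation": [36.0, -11.3, 0.1], "twist": [-0.0, -0.0, -2.3]}, {"gripper": 1.0, "translation": [36.4, -9.8, 0.1], "twist": [-0.0, -0.0, -2.3]}, {"gripper": 1.0, "translation": [36.8, -8.3, 0.1], "twist": [-0.0, -0.0, -2.3]}]
fb ends [[515.6, -90.3, 34.0], [463.8, -144.4, 34.0]]
fa ends [[529.7, 183.0, 34.0], [476.3, 238.6, 34.0]]
obl rim [[689.9, -159.3, 40.0], [702.3, -309.7, 40.0], [589.7, -319.7, 40.0], [570.8, -169.1, 40.0]]
jar rim [[656.4, 23.2, 145.0], [656.3, -36.1, 145.0], [689.4, -6.1, 145.0], [622.0, -5.1, 145.0]]
round [[640.6, 296.9, 40.0], [640.4, 162.2, 40.0], [712.0, 231.6, 40.0], [571.4, 228.4, 40.0]]
```

move_arm --series '[{"gripper":1,"translation":[29,-24,0],"twist":[0,0,-2.3]},{"gripper":1,"translation":[30,-23,0],"twist":[0,0,-2.3]},{"gripper":1,"translation":[31,-22,0],"twist":[0,0,-2.3]},{"gripper":1,"translation":[31,-21,0],"twist":[0,0,-2.3]},{"gripper":1,"translation":[32,-20,0],"twist":[0,0,-2.3]},{"gripper":1,"translation":[33,-18,0],"twist":[0,0,-2.3]},{"gripper":1,"translation":[34,-17,0],"twist":[0,0,-2.3]},{"gripper":1,"translation":[34,-16,0],"twist":[0,0,-2.3]}]'

```text
time: 0.92
tool_pos: [338.2, -312.8, 227.4]
tcp_rot: [-179.8, 0.0, 35.6]
ft_force: [0.7, -0.2, 0.2]
finger_gap: 85.3
```

move_arm --series '[{"gripper":1,"translation":[35,-14,0],"twist":[0,0,-2.3]},{"gripper":1,"translation":[35,-13,0],"twist":[0,0,-2.3]},{"gripper":1,"translation":[36,-11,0],"twist":[0,0,-2.3]},{"gripper":1,"translation":[36,-10,0],"twist":[0,0,-2.3]},{"gripper":1,"translation":[37,-8,0],"twist":[0,0,-2.3]},{"gripper":1,"translation":[36,0,0],"twist":[0,0,0]},{"gripper":1,"translation":[0,0,0],"twist":[0,0,0]},{"gripper":1,"translation":[0,0,0],"twist":[0,0,0]}]'

```text
time: 1.58
tool_pos: [469.1, -109.6, 228.5]
tcp_rot: [-180.0, -0.2, 48.3]
ft_force: [-0.3, -0.2, -0.1]
finger_gap: 85.3
```

```bash
python3 - <<'E'
from h import *
d=snap("wrist");crop(d,"w1",0,0,640,400,1.25)
np.savez("w1.npz",K=d["K"],R=d["R"],t=d["t"]);print(d["t"])
print(proj(d,[(490,-117,34),(515,-90,34),(464,-144,34),(442,-37,38)]).round())
E
```

```text
[519.19314372 -52.68863178 371.67097782]
[[341. 165.]
 [343. 128.]
 [339. 201.]
 [249. 138.]]
```

View pics/w1.png

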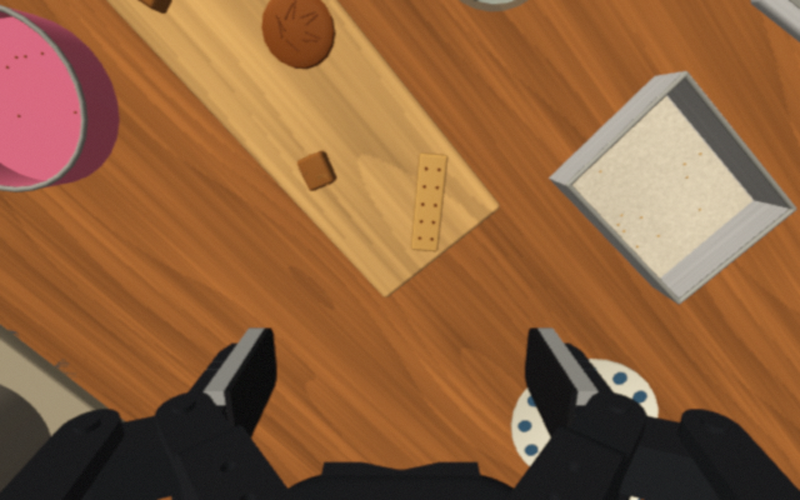

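The wrist view shows the finger centred at (430,202) in the enlarged picture, sugar at (316,170), ginger at (299,31), and the oblong tin rim corners at (550,180), (687,72), (794,207) and (680,303).

```bash
cat >> h.py <<'E'
def rect(P):
    P=np.array(P,np.float32)[:,:2]; e=[np.linalg.norm(P[i]-P[(i+1)%4]) for i in range(4)]
    a=[np.degrees(np.arctan2(*(P[(i+1)%4]-P[i])[::-1]))%180 for i in range(4)]
    print("centre",P.mean(0).round(1),"edges",np.round(e,1),"angles",np.round(a,1))
E
python3 - <<'E'
from h import *
d=dict(np.load("w1.npz"))
s=1.25
rect(back(d,np.array([(418,152),(447,155),(439,251),(411,248)])/s,34))
rect(back(d,np.array([(550,180),(687,72),(794,207),(680,303)])/s,40))
rect(back(d,np.array([(297,157),(324,151),(336,184),(311,190)])/s,36))
print(back(d,np.array([[299,31]])/s,28))
E
```

```text
centre [ 493.1 -116. ] edges [22.5 77.5 23.2 77.2] angles [132.5  45.2 131.9  44.7]
centre [ 642.3 -239.2] edges [118.6 142.4 110.  157.9] angles [178.8  94.7   6.3  97.6]
centre [445.3 -38.9] edges [21.4 26.4 20.3 27. ] angles [150.4  66.  151.6  68.2]
[[504.60525538  40.87370548  28.        ]]
```

```bash
python3 - <<'E'
from plan import *
plan((493,-116,60),45,0.6); plan((493,-116,21),45,0.6,start=(493,-116,60,45),n=3)
E
```

```text
5 rows from [ 469.  -109.7  228.5] to (493, -116, 60) 45
[{"gripper": 0.6, "translation": [2.1, 4.4, 33.7], "twist": [-0.0, -0.0, 0.6]}, {"gripper": 0.6, "translation": [2.2, 4.4, 33.7], "twist": [-0.0, -0.0, 0.6]}, {"gripper": 0.6, "translation": [2.3, 4.4, 33.7], "twist": [-0.0, -0.0, 0.6]}, {"gripper": 0.6, "translation": [2.4, 4.4, 33.7], "twist": [-0.0, -0.0, 0.6]}, {"gripper": 0.6, "translation": [2.4, 4.3, 33.7], "twist": [-0.0, -0.0, 0.6]}]
3 rows from [ 493. -116.   60.] to (493, -116, 21) 45
[{"gripper": 0.6, "translation": [-0.0, -0.0, 13.0], "twist": [0.0, 0.0, 0.0]}, {"gripper": 0.6, "translation": [-0.0, -0.0, 13.0], "twist": [0.0, 0.0, 0.0]}, {"gripper": 0.6, "translation": [-0.0, -0.0, 13.0], "twist": [0.0, 0.0, 0.0]}]
```

move_arm --series '[{"gripper":0.6,"translation":[2,5,34],"twist":[0,0,0.7]},{"gripper":0.6,"translation":[2,5,34],"twist":[0,0,0.7]},{"gripper":0.6,"translation":[2,4,34],"twist":[0,0,0.7]},{"gripper":0.6,"translation":[2,4,34],"twist":[0,0,0.7]},{"gripper":0.6,"translation":[3,4,34],"twist":[0,0,0.7]},{"gripper":0.6,"translation":[0,0,0],"twist":[0,0,0]},{"gripper":0.6,"translation":[0,0,0],"twist":[0,0,0]}]'

```text
time: 2.22
tool_pos: [493.7, -125.2, 56.7]
tcp_rot: [179.5, -0.3, 44.0]
ft_force: [0.4, -1.0, 1.3]
finger_gap: 51.5
```

move_arm --series '[{"gripper":0.6,"translation":[6,-7,0],"twist":[0.5,0,-1]},{"gripper":0.6,"translation":[0,0,12],"twist":[0,0,0]},{"gripper":0.6,"translation":[0,0,12],"twist":[0,0,0]},{"gripper":0.6,"translation":[0,0,8],"twist":[0,0,0]},{"gripper":0.6,"translation":[0,0,0],"twist":[0,0,0]}]'

```text
time: 2.63
tool_pos: [496.5, -118.4, 29.4]
tcp_rot: [179.6, -0.6, 45.0]
ft_force: [-1.0, -0.7, -0.1]
finger_gap: 50.8
```

move_arm --series '[{"gripper":0.6,"translation":[-1,-4,4],"twist":[0.3,0.5,0]},{"gripper":0.6,"translation":[0,0,4],"twist":[0,0,0]},{"gripper":0.6,"translation":[0,0,0],"twist":[0,0,0]},{"gripper":0.15,"translation":[0,0,0],"twist":[0,0,0]},{"gripper":0.15,"translation":[0,0,0],"twist":[0,0,0]},{"gripper":0.15,"translation":[0,0,0],"twist":[0,0,0]},{"gripper":0.15,"translation":[0,0,0],"twist":[0,0,0]}]' --force 25

```text
time: 3.22
tool_pos: [494.2, -116.3, 22.4]
tcp_rot: [179.7, -1.2, 45.1]
ft_force: [0.4, -1.0, -0.8]
finger_gap: 21.3
```

```bash
python3 - <<'E'
from plan import *
plan((644,-271,100),5,0.1,start=(494,-116,100,45),n=8)
E
```

```text
8 rows from [ 494. -116.  100.] to (644, -271, 100) 5
[{"gripper": 0.1, "translation": [-0.4, 27.0, 0.0], "twist": [-0.0, -0.0, 5.0]}, {"gripper": 0.1, "translation": [1.9, 26.9, 0.0], "twist": [-0.0, -0.0, 5.0]}, {"gripper": 0.1, "translation": [4.2, 26.6, 0.0], "twist": [-0.0, -0.0, 5.0]}, {"gripper": 0.1, "translation": [6.6, 26.2, 0.0], "twist": [-0.0, -0.0, 5.0]}, {"gripper": 0.1, "translation": [8.8, 25.5, 0.0], "twist": [-0.0, -0.0, 5.0]}, {"gripper": 0.1, "translation": [11.0, 24.6, 0.0], "twist": [-0.0, -0.0, 5.0]}, {"gripper": 0.1, "translation": [13.1, 23.6, 0.0], "twist": [-0.0, -0.0, 5.0]}, {"gripper": 0.1, "translation": [15.1, 22.3, 0.0], "twist": [-0.0, -0.0, 5.0]}]
```

move_arm --series '[{"gripper":0.1,"translation":[0,0,-20],"twist":[0,1,0]},{"gripper":0.1,"translation":[0,0,-30],"twist":[0,0,0]},{"gripper":0.1,"translation":[0,0,-30],"twist":[0,0,0]},{"gripper":0.1,"translation":[0,0,0],"twist":[0,0,0]}]'

```text
time: 3.55
tool_pos: [489.8, -117.1, 103.0]
tcp_rot: [-180.0, -2.1, 45.1]
ft_force: [0.9, -0.5, 0.8]
finger_gap: 20.8
```

move_arm --series '[{"gripper":0.1,"translation":[2,27,0],"twist":[0,-1,5]},{"gripper":0.1,"translation":[4,27,0],"twist":[0,-1,5]},{"gripper":0.1,"translation":[5,27,0],"twist":[0,0,5]},{"gripper":0.1,"translation":[7,26,0],"twist":[0,0,5]},{"gripper":0.1,"translation":[9,25,0],"twist":[0,0,5]},{"gripper":0.1,"translation":[11,24,0],"twist":[0,0,5]},{"gripper":0.1,"translation":[13,23,0],"twist":[0,0,5]},{"gripper":0.1,"translation":[15,15,0],"twist":[0,0,5]}]'

```text
time: 4.22
tool_pos: [645.1, -263.7, 101.4]
tcp_rot: [-179.8, 0.1, 3.6]
ft_force: [0.6, 0.4, -0.7]
finger_gap: 21.6
```

move_arm --series '[{"gripper":0.1,"translation":[0,0,0],"twist":[0,0,0]},{"gripper":0.1,"translation":[0,0,0],"twist":[0,0,0]}]'

```text
time: 4.38
tool_pos: [647.2, -266.6, 99.5]
tcp_rot: [-179.8, 0.1, 3.3]
ft_force: [0.5, 0.2, -1.1]
finger_gap: 21.0
```

```bash
python3 - <<'E'
from h import *
s=r.sense();print(s["tool_pos"],s["tcp_rot"])
d=snap("wrist");crop(d,"w2",0,0,640,400,1.25)
np.savez("w2.npz",K=d["K"],R=d["R"],t=d["t"])
E
```

```text
[ 647.19411503 -266.64915975   99.51797743] [-1.79845447e+02  9.41344810e-02  3.25684498e+00]
```

View pics/w2.png

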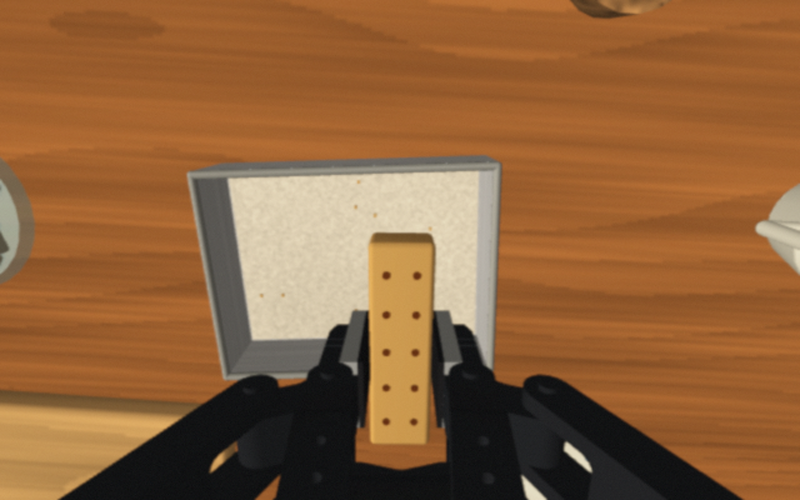

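The picture shows the finger held level and centred in the jaws. The tin rim corners are at (188,173), (500,161), (494,378) and (225,378).

```bash
python3 - <<'E'
from h import *
d=dict(np.load("w2.npz"))
rect(back(d,np.array([(188,173),(500,161),(494,378),(225,378)])/1.25,40))
rect(back(d,np.array([(228,180),(480,170),(478,338),(252,341)])/1.25,3))
E
```

```text
centre [ 642.6 -242.1] edges [145.5 116.2 146.5 110.9] angles [95.4  5.6 93.4  5.2]
centre [ 639.8 -242.5] edges [139.8 103.7 141.2 100.5] angles [95.5  5.7 94.2  4.9]
```

move_arm --series '[{"gripper":0.1,"translation":[-3,7,0],"twist":[0,0,-1.7]},{"gripper":0.1,"translation":[0,0,15],"twist":[0,0,0]},{"gripper":0.1,"translation":[0,0,20],"twist":[0,0,0]},{"gripper":0.1,"translation":[0,0,20],"twist":[0,0,0]},{"gripper":0.1,"translation":[0,0,12],"twist":[0,0,0]},{"gripper":0.1,"translation":[0,0,0],"twist":[0,0,0]},{"gripper":0.1,"translation":[0,0,0],"twist":[0,0,0]}]'

```text
time: 5.02
tool_pos: [641.1, -267.9, 27.0]
tcp_rot: [-179.7, 0.2, 5.4]
ft_force: [0.3, -1.3, 0.3]
finger_gap: 21.4
```

move_arm --series '[{"gripper":0.1,"translation":[2,6,0],"twist":[0,0,0]},{"gripper":0.1,"translation":[0,0,8],"twist":[0,0,0]},{"gripper":0.1,"translation":[0,0,6],"twist":[0,0,0]},{"gripper":0.1,"translation":[0,0,2],"twist":[0,0,0]},{"gripper":0.1,"translation":[0,0,0],"twist":[0,0,0]},{"gripper":0.1,"translation":[0,0,0],"twist":[0,0,0]}]'

```text
time: 5.52
tool_pos: [645.7, -274.5, 12.9]
tcp_rot: [-179.9, -0.1, 5.5]
ft_force: [-0.2, 0.2, 0.4]
finger_gap: 21.1
```

move_arm --series '[{"gripper":0.1,"translation":[0,0,2.5],"twist":[0,0,0]},{"gripper":0.1,"translation":[0,0,2],"twist":[0,0,0]},{"gripper":0.1,"translation":[0,0,1],"twist":[0,0,0]},{"gripper":0.1,"translation":[0,0,0],"twist":[0,0,0]}]'

```text
time: 5.85
tool_pos: [646.4, -274.9, 8.0]
tcp_rot: [-179.9, -0.1, 5.5]
ft_force: [-0.2, 0.1, 0.2]
finger_gap: 21.0
```

move_arm --series '[{"gripper":0.1,"translation":[0,0,1],"twist":[0,0,0]},{"gripper":0.1,"translation":[0,0,0.5],"twist":[0,0,0]},{"gripper":0.1,"translation":[0,0,0.5],"twist":[0,0,0]},{"gripper":0.1,"translation":[0,0,0],"twist":[0,0,0]}]'

```text
time: 6.18
tool_pos: [646.9, -275.3, 7.6]
tcp_rot: [-180.0, -0.2, 5.5]
ft_force: [-0.0, 0.2, -0.2]
finger_gap: 21.2
```

move_arm --series '[{"gripper":0.1,"translation":[-0.5,0,1.2],"twist":[0,0,0]},{"gripper":0.1,"translation":[0,0,0.6],"twist":[0,0,0]}]'

```text
time: 6.35
tool_pos: [647.0, -275.6, 7.0]
tcp_rot: [180.0, -0.3, 5.5]
ft_force: [-4.0, 0.8, 5.6]
finger_gap: 21.2
```

move_arm --series '[{"gripper":0.1,"translation":[-0.5,0,1],"twist":[0,0,0]},{"gripper":0.1,"translation":[0,0,0.4],"twist":[0,0,0]}]'

```text
time: 6.52
tool_pos: [647.2, -275.7, 7.2]
tcp_rot: [180.0, -0.3, 5.5]
ft_force: [-2.7, 0.2, 3.5]
finger_gap: 21.4
```

move_arm --series '[{"gripper":0.4,"translation":[0,0,0],"twist":[0,0,0]},{"gripper":0.4,"translation":[0,0,0],"twist":[0,0,0]},{"gripper":0.4,"translation":[0,0,0],"twist":[0,0,0]},{"gripper":0.4,"translation":[0,0,-10],"twist":[0,0,0]},{"gripper":0.4,"translation":[0,0,-25],"twist":[0,0,0]},{"gripper":0.4,"translation":[0,0,-35],"twist":[0,0,0]},{"gripper":0.4,"translation":[0,0,-40],"twist":[0,0,0]},{"gripper":0.4,"translation":[0,0,-40],"twist":[0,0,0]}]'

```text
time: 7.18
tool_pos: [638.1, -271.5, 146.9]
tcp_rot: [-179.2, 0.9, 5.5]
ft_force: [1.1, -0.2, 0.5]
finger_gap: 34.0
```

```bash
python3 - <<'E'
from plan import *
crop(snap("top"),"top2",330,100,490,230,4)
# to fa with jaw x along -46deg
plan((503,180,240),-46,0.7,v=33)
E
```

```text
14 rows from [ 642.4 -273.7  158.6] to (503, 180, 240) -46
[{"gripper": 0.7, "translation": [-6.8, -33.2, -5.6], "twist": [-0.0, 0.0, 3.7]}, {"gripper": 0.7, "translation": [-9.0, -32.7, -5.6], "twist": [-0.0, 0.0, 3.7]}, {"gripper": 0.7, "translation": [-11.0, -32.1, -5.6], "twist": [-0.0, 0.0, 3.7]}, {"gripper": 0.7, "translation": [-13.1, -31.3, -5.6], "twist": [-0.0, 0.0, 3.7]}, {"gripper": 0.7, "translation": [-15.1, -30.4, -5.6], "twist": [-0.0, 0.0, 3.7]}, {"gripper": 0.7, "translation": [-17.0, -29.4, -5.7], "twist": [-0.0, 0.0, 3.7]}, {"gripper": 0.7, "translation": [-18.8, -28.2, -5.7], "twist": [-0.0, 0.0, 3.7]}, {"gripper": 0.7, "translation": [-20.6, -27.0, -5.7], "twist": [-0.0, 0.0, 3.7]}, {"gripper": 0.7, "translation": [-22.3, -25.6, -5.7], "twist": [-0.0, 0.0, 3.7]}, {"gripper": 0.7, "translation": [-23.9, -24.1, -5.7], "twist": [-0.0, 0.0, 3.7]}, {"gripper": 0.7, "translation": [-25.4, -22.5, -5.7], "twist": [-0.0, 0.0, 3.7]}, {"gripper": 0.7, "translation": [-26.7, -20.9, -5.8], "twist": [-0.0, 0.0, 3.7]}, {"gripper": 0.7, "translation": [-28.0, -19.1, -5.8], "twist": [-0.0, 0.0, 3.7]}, {"gripper": 0.7, "translation": [-29.2, -17.3, -5.8], "twist": [-0.0, 0.0, 3.7]}]
```

View pics/top2.png

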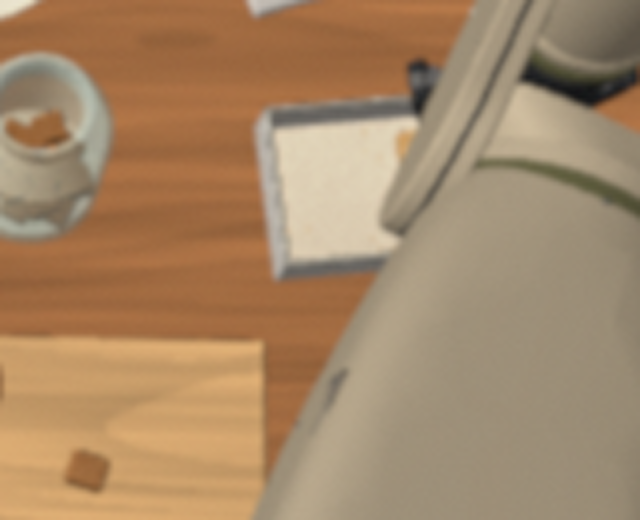

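The arm hides most of the tin here, with only the biscuit's end showing at (402,145). I'll check it with the wrist camera when I come back. Now to the second finger.

move_arm --series '[{"gripper":0.7,"translation":[-7,-33,-10],"twist":[0,0,3.7]},{"gripper":0.7,"translation":[-9,-33,-10],"twist":[0,0,3.7]},{"gripper":0.7,"translation":[-11,-32,-10],"twist":[0,0,3.7]},{"gripper":0.7,"translation":[-13,-31,-10],"twist":[0,0,3.7]},{"gripper":0.7,"translation":[-15,-30,-10],"twist":[0,0,3.7]},{"gripper":0.7,"translation":[-17,-29,-10],"twist":[0,0,3.7]},{"gripper":0.7,"translation":[-19,-28,-8],"twist":[0,0,3.7]},{"gripper":0.7,"translation":[-21,-27,-5],"twist":[0,0,3.7]}]'

```text
time: 7.9
tool_pos: [564.9, -14.0, 244.5]
tcp_rot: [-179.8, -0.6, -26.0]
ft_force: [1.0, -0.1, 0.4]
finger_gap: 59.7
```

move_arm --series '[{"gripper":0.7,"translation":[-22,-26,-5],"twist":[0,0,3.7]},{"gripper":0.7,"translation":[-24,-24,0],"twist":[0,0,3.7]},{"gripper":0.7,"translation":[-25,-23,0],"twist":[0,0,3.7]},{"gripper":0.7,"translation":[-27,-21,0],"twist":[0,0,3.7]},{"gripper":0.7,"translation":[-28,-19,0],"twist":[0,0,3.7]},{"gripper":0.7,"translation":[-29,-17,0],"twist":[0,0,3.7]},{"gripper":0.7,"translation":[0,0,0],"twist":[0,0,0]},{"gripper":0.7,"translation":[0,0,0],"twist":[0,0,0]}]'

```text
time: 8.57
tool_pos: [512.1, 189.3, 257.3]
tcp_rot: [-178.6, -0.3, -47.4]
ft_force: [0.0, -0.1, -1.0]
finger_gap: 60.2
```

```bash
python3 - <<'E'
from h import *
s=r.sense();print(s["tool_pos"],s["tcp_rot"])
d=snap("wrist");crop(d,"w3",0,0,640,400,1.25)
np.savez("w3.npz",K=d["K"],R=d["R"],t=d["t"])
E
```

```text
[512.11342933 189.27278393 257.34944046] [-178.61532627   -0.26249555  -47.42638715]
```

View pics/w3.png

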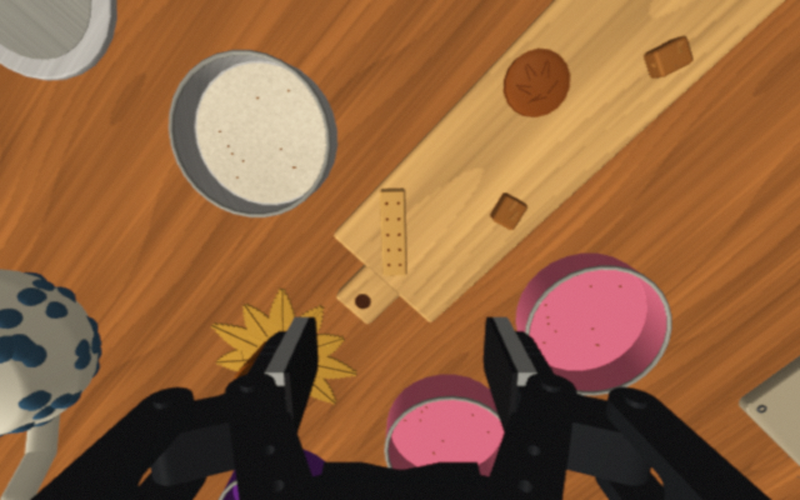

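The second finger spans (381,190) to (407,276), the ginger biscuit is at (537,82), the sugar lumps at (509,211) and (668,57), and the round tin rim centre at (253,133).

```bash
python3 - <<'E'
from plan import *
d=dict(np.load("w3.npz"));s=1.25
rect(back(d,np.array([(381,191),(405,191),(408,276),(383,272)])/s,34))
rect(back(d,np.array([(504,192),(528,206),(514,228),(491,214)])/s,37))
P=back(d,np.array([(170,130),(337,136),(243,50),(262,217)])/s,40).round(1);print(P.tolist(),P.mean(0))
P=back(d,np.array([(504,82),(570,82),(537,49),(537,116)])/s,27).round(1);print(P.tolist(),P.mean(0))
E
```

```text
centre [505.3 212.7] edges [20.6 77.6 23.  73.8] angles [ 42.8 134.8  33.4 133.2]
centre [447.8 129.6] edges [24.3 22.  23.9 21.4] angles [ 13.3 104.4  11.8 105.4]
[[699.9, 271.7, 40.0], [595.8, 182.3, 40.0], [691.0, 182.5, 40.0], [600.0, 278.3, 40.0]] [646.675 228.7    40.   ]
[[524.6, 60.2, 27.0], [485.6, 24.6, 27.0], [523.2, 26.0, 27.0], [485.6, 60.0, 27.0]] [504.75  42.7   27.  ]
```

```bash
python3 - <<'E'
from plan import *
plan((505,212.5,60),-46,0.6,n=6)
E
```

```text
6 rows from [512.2 189.  257.4] to (505, 212.5, 60) -46
[{"gripper": 0.6, "translation": [-3.8, -0.9, 32.9], "twist": [-0.2, -0.0, -0.2]}, {"gripper": 0.6, "translation": [-3.8, -1.1, 32.9], "twist": [-0.2, -0.0, -0.2]}, {"gripper": 0.6, "translation": [-3.8, -1.2, 32.9], "twist": [-0.2, -0.0, -0.2]}, {"gripper": 0.6, "translation": [-3.7, -1.4, 32.9], "twist": [-0.2, -0.0, -0.2]}, {"gripper": 0.6, "translation": [-3.7, -1.5, 32.9], "twist": [-0.2, -0.0, -0.2]}, {"gripper": 0.6, "translation": [-3.7, -1.7, 32.9], "twist": [-0.2, -0.0, -0.2]}]
```

move_arm --series '[{"gripper":0.6,"translation":[-4,-1,33],"twist":[-0.2,0,-0.2]},{"gripper":0.6,"translation":[-4,-1,33],"twist":[-0.2,0,-0.2]},{"gripper":0.6,"translation":[-4,-1,33],"twist":[-0.2,0,-0.2]},{"gripper":0.6,"translation":[-4,-1,33],"twist":[-0.2,0,-0.2]},{"gripper":0.6,"translation":[-4,-2,33],"twist":[-0.2,0,-0.2]},{"gripper":0.6,"translation":[-4,-2,30],"twist":[-0.2,0,-0.2]},{"gripper":0.6,"translation":[0,0,0],"twist":[0,0,0]},{"gripper":0.6,"translation":[0,0,0],"twist":[0,0,0]}]'

```text
time: 9.28
tool_pos: [514.4, 198.2, 61.3]
tcp_rot: [-179.1, -0.3, -46.8]
ft_force: [0.3, 0.1, 0.6]
finger_gap: 51.3
```

move_arm --series '[{"gripper":0.6,"translation":[-17,-3,0],"twist":[-0.7,0,-0.5]},{"gripper":0.6,"translation":[0,0,12],"twist":[0,0,0]},{"gripper":0.6,"translation":[0,0,12],"twist":[0,0,0]},{"gripper":0.6,"translation":[0,0,8],"twist":[0,0,0]},{"gripper":0.6,"translation":[0,0,0],"twist":[0,0,0]},{"gripper":0.6,"translation":[0,0,0],"twist":[0,0,0]}]'

```text
time: 9.78
tool_pos: [512.1, 208.0, 34.7]
tcp_rot: [-179.0, -0.1, -45.9]
ft_force: [0.4, 0.2, 0.1]
finger_gap: 51.1
```

move_arm --series '[{"gripper":0.6,"translation":[-8,2,4],"twist":[-0.7,0,0]},{"gripper":0.6,"translation":[0,0,6],"twist":[0,0,0]},{"gripper":0.6,"translation":[0,0,4],"twist":[0,0,0]},{"gripper":0.6,"translation":[0,0,1],"twist":[0,0,0]},{"gripper":0.6,"translation":[0,0,0],"twist":[0,0,0]}]'

```text
time: 10.2
tool_pos: [506.3, 209.8, 19.3]
tcp_rot: [-179.5, 0.2, -45.6]
ft_force: [0.2, -0.1, -0.5]
finger_gap: 51.1
```

move_arm --series '[{"gripper":0.6,"translation":[-2,-1,-2.5],"twist":[-0.5,0,0]},{"gripper":0.6,"translation":[0,0,0],"twist":[0,0,0]},{"gripper":0.1,"translation":[0,0,0],"twist":[0,0,0]},{"gripper":0.1,"translation":[0,0,0],"twist":[0,0,0]},{"gripper":0.1,"translation":[0,0,0],"twist":[0,0,0]},{"gripper":0.1,"translation":[0,0,0],"twist":[0,0,0]}]'

```text
time: 10.7
tool_pos: [506.9, 210.6, 23.0]
tcp_rot: [-179.9, 0.3, -45.4]
ft_force: [0.4, 0.3, -0.5]
finger_gap: 21.1
```

move_arm --series '[{"gripper":0.1,"translation":[0,0,-20],"twist":[0,0,0]},{"gripper":0.1,"translation":[0,0,-30],"twist":[0,0,0]},{"gripper":0.1,"translation":[0,0,-40],"twist":[0,0,0]},{"gripper":0.1,"translation":[0,0,-40],"twist":[0,0,0]},{"gripper":0.1,"translation":[0,0,-40],"twist":[0,0,0]},{"gripper":0.1,"translation":[0,0,-30],"twist":[0,0,0]},{"gripper":0.1,"translation":[0,0,0],"twist":[0,0,0]}]'

```text
time: 11.28
tool_pos: [503.5, 208.2, 227.2]
tcp_rot: [179.5, 0.6, -45.4]
ft_force: [1.9, -0.6, 0.3]
finger_gap: 21.4
```

```bash
python3 - <<'E'
from plan import *
s=r.sense();p=s["tool_pos"]
plan((550,-50,p[2]),-10,0.1,n=8)
plan((638,-210,115),5,0.1,start=(550,-50,p[2],-10),n=7)
E
```

```text
8 rows from [503.5 208.2 227.2] to (550, -50, np.float64(227.18176202875762)) -10
[{"gripper": 0.1, "translation": [27.1, 18.5, -0.1], "twist": [0.0, 0.1, -4.4]}, {"gripper": 0.1, "translation": [25.6, 20.6, -0.1], "twist": [0.0, 0.1, -4.4]}, {"gripper": 0.1, "translation": [23.9, 22.5, -0.1], "twist": [0.0, 0.1, -4.4]}, {"gripper": 0.1, "translation": [22.1, 24.2, -0.0], "twist": [0.0, 0.1, -4.4]}, {"gripper": 0.1, "translation": [20.2, 25.9, -0.0], "twist": [0.0, 0.1, -4.4]}, {"gripper": 0.1, "translation": [18.1, 27.4, -0.0], "twist": [0.0, 0.1, -4.4]}, {"gripper": 0.1, "translation": [15.9, 28.7, -0.0], "twist": [0.0, 0.1, -4.4]}, {"gripper": 0.1, "translation": [13.7, 29.8, 0.0], "twist": [0.0, 0.1, -4.4]}]
7 rows from [550.  -50.  227.2] to (638, -210, 115) 5
[{"gripper": 0.1, "translation": [16.3, 20.3, 16.0], "twist": [-0.0, 0.0, -2.1]}, {"gripper": 0.1, "translation": [15.6, 20.9, 16.0], "twist": [-0.0, 0.0, -2.1]}, {"gripper": 0.1, "translation": [14.8, 21.5, 16.0], "twist": [-0.0, 0.0, -2.1]}, {"gripper": 0.1, "translation": [14.0, 22.0, 16.0], "twist": [-0.0, 0.0, -2.1]}, {"gripper": 0.1, "translation": [13.1, 22.5, 16.0], "twist": [-0.0, 0.0, -2.1]}, {"gripper": 0.1, "translation": [12.3, 23.0, 16.0], "twist": [-0.0, 0.0, -2.1]}, {"gripper": 0.1, "translation": [11.4, 23.5, 16.0], "twist": [-0.0, 0.0, -2.1]}]
```

move_arm --series '[{"gripper":0.1,"translation":[27,19,0],"twist":[0,0,-4.4]},{"gripper":0.1,"translation":[26,21,0],"twist":[0,0,-4.4]},{"gripper":0.1,"translation":[24,23,0],"twist":[0,0,-4.4]},{"gripper":0.1,"translation":[22,24,0],"twist":[0,0,-4.4]},{"gripper":0.1,"translation":[20,26,0],"twist":[0,0,-4.4]},{"gripper":0.1,"translation":[18,27,0],"twist":[0,0,-4.4]},{"gripper":0.1,"translation":[16,29,0],"twist":[0,0,-4.4]},{"gripper":0.1,"translation":[14,30,0],"twist":[0,0,-4.4]}]'

```text
time: 11.95
tool_pos: [554.0, -53.8, 228.7]
tcp_rot: [-179.7, 0.3, -8.2]
ft_force: [0.7, -0.3, 0.2]
finger_gap: 21.3
```

move_arm --series '[{"gripper":0.1,"translation":[16,20,0],"twist":[0,0,-2.1]},{"gripper":0.1,"translation":[16,21,0],"twist":[0,0,-2.1]},{"gripper":0.1,"translation":[15,21,0],"twist":[0,0,-2.1]},{"gripper":0.1,"translation":[14,22,20],"twist":[0,0,-2.1]},{"gripper":0.1,"translation":[13,23,30],"twist":[0,0,-2.1]},{"gripper":0.1,"translation":[12,23,30],"twist":[0,0,-2.1]},{"gripper":0.1,"translation":[11,15,20],"twist":[0,0,-2.1]},{"gripper":0.1,"translation":[0,0,0],"twist":[0,0,0]}]'

```text
time: 12.62
tool_pos: [649.3, -218.1, 121.4]
tcp_rot: [-179.8, -0.0, 7.0]
ft_force: [-0.1, 0.3, -2.3]
finger_gap: 21.4
```

```bash
python3 - <<'E'
from h import *
s=r.sense();print(s["tool_pos"],s["tcp_rot"])
d=snap("wrist");crop(d,"w4",0,0,640,400,1.25)
np.savez("w4.npz",K=d["K"],R=d["R"],t=d["t"])
E
```

```text
[ 649.27588206 -218.14153984  121.35242486] [-1.79842548e+02 -7.32309998e-03  7.03999742e+00]
```

View pics/w4.png

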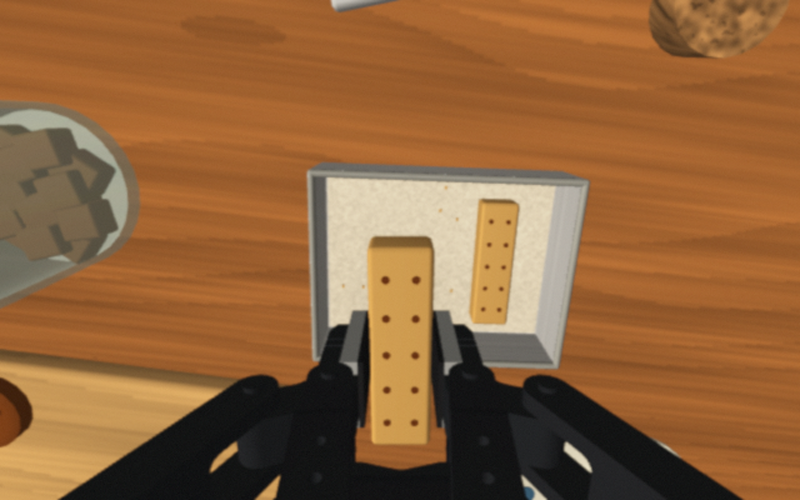

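The first finger lies flat in the tin, from (498,200) to (490,323), and the second is held level.

```bash
python3 - <<'E'
from plan import *
d=dict(np.load("w4.npz"));s=1.25
rect(back(d,np.array([(308,173),(588,183),(557,367),(314,362)])/s,40))
rect(back(d,np.array([(479,202),(518,203),(506,324),(471,322)])/s,19))
plan((638.5,-209,30),5,0.1,n=6)
E
```

```text
centre [ 642.4 -241.7] edges [145.6 109.7 144.9 111.6] angles [95.   4.8 95.8  5.2]
centre [ 646.3 -274.6] edges [22.6 77.3 22.2 76.5] angles [95.6  6.1 93.5  6.4]
6 rows from [ 648.8 -217.2  122.7] to (638.5, -209, 30) 5
[{"gripper": 0.1, "translation": [-1.5, -1.5, 15.5], "twist": [-0.0, 0.0, 0.3]}, {"gripper": 0.1, "translation": [-1.5, -1.5, 15.5], "twist": [-0.0, 0.0, 0.3]}, {"gripper": 0.1, "translation": [-1.5, -1.5, 15.5], "twist": [-0.0, 0.0, 0.3]}, {"gripper": 0.1, "translation": [-1.6, -1.5, 15.5], "twist": [-0.0, 0.0, 0.3]}, {"gripper": 0.1, "translation": [-1.6, -1.5, 15.5], "twist": [-0.0, 0.0, 0.3]}, {"gripper": 0.1, "translation": [-1.6, -1.5, 15.5], "twist": [-0.0, 0.0, 0.3]}]
```

move_arm --series '[{"gripper":0.1,"translation":[-8,-9,0],"twist":[0,0,1.5]},{"gripper":0.1,"translation":[0,0,15],"twist":[0,0,0]},{"gripper":0.1,"translation":[0,0,20],"twist":[0,0,0]},{"gripper":0.1,"translation":[0,0,20],"twist":[0,0,0]},{"gripper":0.1,"translation":[0,0,20],"twist":[0,0,0]},{"gripper":0.1,"translation":[0,0,10],"twist":[0,0,0]},{"gripper":0.1,"translation":[0,0,0],"twist":[0,0,0]},{"gripper":0.1,"translation":[0,0,0],"twist":[0,0,0]}]'

```text
time: 13.33
tool_pos: [642.0, -205.2, 43.4]
tcp_rot: [-180.0, -0.5, 5.1]
ft_force: [0.2, -0.4, 0.2]
finger_gap: 21.3
```

move_arm --series '[{"gripper":0.1,"translation":[-1,4,8],"twist":[0,-0.4,0]},{"gripper":0.1,"translation":[0,0,10],"twist":[0,0,0]},{"gripper":0.1,"translation":[0,0,8],"twist":[0,0,0]},{"gripper":0.1,"translation":[0,0,4],"twist":[0,0,0]},{"gripper":0.1,"translation":[0,0,0],"twist":[0,0,0]},{"gripper":0.1,"translation":[0,0,0],"twist":[0,0,0]}]'

```text
time: 13.83
tool_pos: [644.7, -210.6, 16.2]
tcp_rot: [179.8, -0.4, 5.1]
ft_force: [0.4, -0.9, 0.0]
finger_gap: 21.2
```

move_arm --series '[{"gripper":0.1,"translation":[-3,0,3],"twist":[0,-0.4,0]},{"gripper":0.1,"translation":[0,0,3],"twist":[0,0,0]},{"gripper":0.1,"translation":[0,0,1],"twist":[0,0,0]},{"gripper":0.1,"translation":[0,0,0],"twist":[0,0,0]}]'

```text
time: 14.17
tool_pos: [641.7, -211.1, 9.0]
tcp_rot: [179.8, -0.0, 5.1]
ft_force: [-0.3, -0.1, -1.5]
finger_gap: 20.7
```

move_arm --series '[{"gripper":0.1,"translation":[0,0,1.2],"twist":[0,0,0]},{"gripper":0.1,"translation":[0,0,0.6],"twist":[0,0,0]}]'

```text
time: 14.33
tool_pos: [641.9, -211.2, 7.6]
tcp_rot: [179.8, -0.0, 5.1]
ft_force: [-1.8, 0.5, 4.0]
finger_gap: 21.1
```

Contact. I'll release and lift.

move_arm --series '[{"gripper":0.4,"translation":[0,0,0],"twist":[0,0,0]},{"gripper":0.4,"translation":[0,0,0],"twist":[0,0,0]},{"gripper":0.4,"translation":[0,0,0],"twist":[0,0,0]},{"gripper":0.4,"translation":[0,0,-10],"twist":[0,0,0]},{"gripper":0.4,"translation":[0,0,-25],"twist":[0,0,0]},{"gripper":0.4,"translation":[0,0,-35],"twist":[0,0,0]},{"gripper":0.4,"translation":[0,0,-40],"twist":[0,0,0]},{"gripper":0.4,"translation":[0,0,-40],"twist":[0,0,0]}]'

```text
time: 15.0
tool_pos: [634.3, -207.6, 150.9]
tcp_rot: [-179.6, 1.1, 5.1]
ft_force: [-0.4, 0.2, -0.1]
finger_gap: 34.1
```

```bash
python3 - <<'E'
from plan import *
plan((505,42,110),0,0.95,n=9)
E
```

```text
9 rows from [ 634.3 -207.6  150.9] to (505, 42, 110) 0
[{"gripper": 0.95, "translation": [-11.8, -28.9, 5.0], "twist": [-0.0, 0.1, 0.6]}, {"gripper": 0.95, "translation": [-12.1, -28.8, 4.9], "twist": [-0.0, 0.1, 0.6]}, {"gripper": 0.95, "translation": [-12.3, -28.6, 4.9], "twist": [-0.0, 0.1, 0.6]}, {"gripper": 0.95, "translation": [-12.6, -28.5, 4.8], "twist": [-0.0, 0.1, 0.6]}, {"gripper": 0.95, "translation": [-12.9, -28.4, 4.8], "twist": [-0.0, 0.1, 0.6]}, {"gripper": 0.95, "translation": [-13.2, -28.3, 4.7], "twist": [-0.0, 0.1, 0.6]}, {"gripper": 0.95, "translation": [-13.5, -28.1, 4.7], "twist": [-0.0, 0.1, 0.6]}, {"gripper": 0.95, "translation": [-13.8, -28.0, 4.6], "twist": [-0.0, 0.1, 0.6]}, {"gripper": 0.95, "translation": [-14.1, -27.9, 4.6], "twist": [-0.0, 0.1, 0.6]}]
```

move_arm --series '[{"gripper":0.9,"translation":[-12,-29,0],"twist":[0,0.1,0.6]},{"gripper":0.9,"translation":[-12,-29,0],"twist":[0,0.1,0.6]},{"gripper":0.9,"translation":[-12,-29,0],"twist":[0,0.1,0.6]},{"gripper":0.9,"translation":[-13,-29,0],"twist":[0,0.1,0.6]},{"gripper":0.9,"translation":[-13,-28,0],"twist":[0,0.1,0.6]},{"gripper":0.9,"translation":[-13,-28,0],"twist":[0,0.1,0.6]},{"gripper":0.9,"translation":[-14,-28,0],"twist":[0,0.1,0.6]},{"gripper":0.9,"translation":[-14,-28,10],"twist":[0,0.1,0.6]}]'

```text
time: 15.67
tool_pos: [529.0, 13.7, 167.6]
tcp_rot: [179.6, -1.9, -0.4]
ft_force: [-0.1, 0.8, 0.8]
finger_gap: 76.9
```

move_arm --series '[{"gripper":0.9,"translation":[-12,-14,20],"twist":[0,0,0]},{"gripper":0.9,"translation":[0,0,20],"twist":[0,0,0]},{"gripper":0.9,"translation":[0,0,0],"twist":[0,0,0]},{"gripper":0.9,"translation":[0,0,0],"twist":[0,0,0]}]'

```text
time: 16.0
tool_pos: [515.7, 34.6, 129.6]
tcp_rot: [179.7, -2.2, -0.1]
ft_force: [-0.1, -1.1, -0.1]
finger_gap: 77.0
```

```bash
python3 - <<'E'
from h import *
s=r.sense();print(s["tool_pos"],s["tcp_rot"],s["finger_gap"])
d=snap("wrist");crop(d,"w5",0,0,640,400,1.25)
np.savez("w5.npz",K=d["K"],R=d["R"],t=d["t"])
E
```

```text
[515.7201381   34.5911685  129.61980741] [ 1.79744048e+02 -2.19724703e+00 -6.88309269e-02] 77.02726259963728
```

View pics/w5.png

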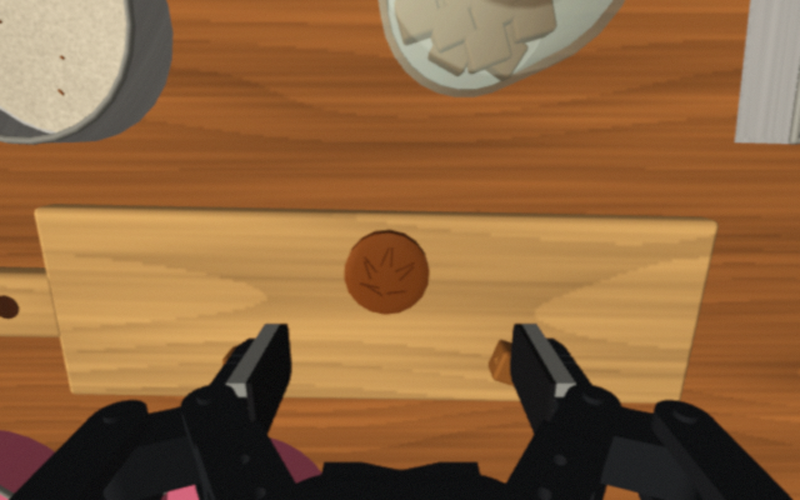

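Ginger is at (387,272), radius about 42 px, and the sugar lumps are seen behind the fingers.

```bash
python3 - <<'E'
from plan import *
d=dict(np.load("w5.npz"));s=1.25
P=back(d,np.array([(345,272),(429,272),(387,230),(387,314)])/s,25);print(P.round(1).tolist(),P.mean(0).round(1))
E
```

```text
[[505.0, 68.2, 25.0], [504.9, 16.8, 25.0], [531.2, 42.2, 25.0], [477.2, 42.8, 25.0]] [504.6  42.5  25. ]
```

move_arm --series '[{"gripper":0.9,"translation":[-11,-8,0],"twist":[0,-2.2,0]},{"gripper":0.9,"translation":[0,0,25],"twist":[0,0,0]},{"gripper":0.9,"translation":[0,0,30],"twist":[0,0,0]},{"gripper":0.9,"translation":[0,0,20],"twist":[0,0,0]},{"gripper":0.9,"translation":[0,0,0],"twist":[0,0,0]},{"gripper":0.9,"translation":[0,0,0],"twist":[0,0,0]}]'

```text
time: 16.55
tool_pos: [513.9, 38.2, 63.6]
tcp_rot: [179.7, -0.8, -0.4]
ft_force: [0.6, -0.6, 0.3]
finger_gap: 76.5
```

move_arm --series '[{"gripper":0.9,"translation":[-9,-5,0],"twist":[0,-0.8,0]},{"gripper":0.9,"translation":[0,0,0],"twist":[0,0,0]},{"gripper":0.9,"translation":[0,0,15],"twist":[0,0,0]},{"gripper":0.9,"translation":[0,0,15],"twist":[0,0,0]},{"gripper":0.9,"translation":[0,0,0],"twist":[0,0,0]},{"gripper":0.9,"translation":[0,0,0],"twist":[0,0,0]}]'

```text
time: 17.05
tool_pos: [511.5, 42.6, 44.0]
tcp_rot: [179.7, -0.7, -0.5]
ft_force: [0.3, -0.6, 0.4]
finger_gap: 77.1
```

move_arm --series '[{"gripper":0.9,"translation":[-6,0,8],"twist":[0,-0.7,0]},{"gripper":0.9,"translation":[-1,0,8],"twist":[0,0,0]},{"gripper":0.9,"translation":[-1,0,6],"twist":[0,0,0]},{"gripper":0.9,"translation":[-1,0,3],"twist":[0,0,0]},{"gripper":0.9,"translation":[0,0,0],"twist":[0,0,0]},{"gripper":0.9,"translation":[0,0,0],"twist":[0,0,0]}]'

```text
time: 17.55
tool_pos: [504.0, 42.6, 20.7]
tcp_rot: [179.7, -0.2, -0.5]
ft_force: [0.3, 0.1, 0.1]
finger_gap: 76.7
```

move_arm --series '[{"gripper":0.9,"translation":[0,0,2],"twist":[0,0,0]},{"gripper":0.9,"translation":[0,0,1],"twist":[0,0,0]},{"gripper":0.9,"translation":[0,0,0],"twist":[0,0,0]},{"gripper":0.65,"translation":[0,0,0],"twist":[0,0,0]},{"gripper":0.65,"translation":[0,0,0],"twist":[0,0,0]}]'

```text
time: 17.97
tool_pos: [504.3, 42.6, 17.7]
tcp_rot: [179.7, -0.2, -0.5]
ft_force: [0.4, 0.1, 0.5]
finger_gap: 55.8
```

move_arm --series '[{"gripper":0.5,"translation":[0,0,0],"twist":[0,0,0]},{"gripper":0.5,"translation":[0,0,0],"twist":[0,0,0]},{"gripper":0.5,"translation":[0,0,0],"twist":[0,0,0]}]'

```text
time: 18.22
tool_pos: [504.9, 42.6, 18.6]
tcp_rot: [179.7, -0.3, -0.5]
ft_force: [0.8, -0.2, -0.6]
finger_gap: 50.4
```

move_arm --series '[{"gripper":0.45,"translation":[0,0,-15],"twist":[0,0,0]},{"gripper":0.45,"translation":[0,0,-25],"twist":[0,0,0]},{"gripper":0.45,"translation":[0,0,-35],"twist":[0,0,0]},{"gripper":0.45,"translation":[0,0,-25],"twist":[0,0,0]},{"gripper":0.45,"translation":[10,-15,0],"twist":[0,0,0]},{"gripper":0.45,"translation":[20,-25,0],"twist":[0,0,0]},{"gripper":0.45,"translation":[20,-27,0],"twist":[0,0,0]},{"gripper":0.45,"translation":[20,-27,0],"twist":[0,0,0]}]'

```text
time: 18.88
tool_pos: [574.3, 134.8, 122.3]
tcp_rot: [179.6, -0.1, -0.9]
ft_force: [0.2, 0.8, 0.1]
finger_gap: 50.0
```

move_arm --series '[{"gripper":0.45,"translation":[20,-27,0],"twist":[0,0,0]},{"gripper":0.45,"translation":[20,-27,0],"twist":[0,0,0]},{"gripper":0.45,"translation":[15,-15,0],"twist":[0,0,0]},{"gripper":0.45,"translation":[0,0,0],"twist":[0,0,0]},{"gripper":0.45,"translation":[0,0,0],"twist":[0,0,0]}]'

```text
time: 19.3
tool_pos: [635.3, 212.3, 121.2]
tcp_rot: [179.7, -0.3, -0.7]
ft_force: [0.1, -0.9, -0.5]
finger_gap: 50.0
```

```bash
python3 - <<'E'
from h import *
s=r.sense();print(s["tool_pos"],s["tcp_rot"],s["finger_gap"])
d=snap("wrist");crop(d,"w6",0,0,640,400,1.25)
np.savez("w6.npz",K=d["K"],R=d["R"],t=d["t"])
E
```

```text
[635.31550625 212.31464889 121.1863813 ] [179.70168694  -0.25653003  -0.6909351 ] 49.95162526148964
```

View pics/w6.png

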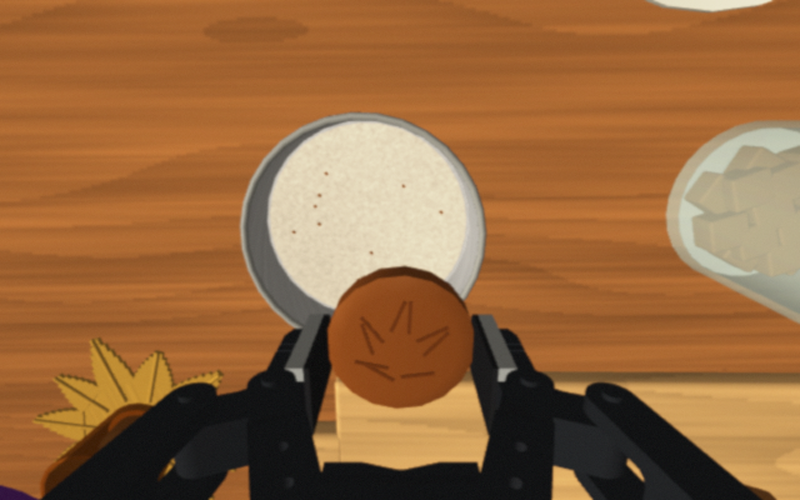

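The ginger biscuit is held level in the jaws. The round tin rim runs from 241 to 486 across, with its top at row 112.

```bash
python3 - <<'E'
from plan import *
d=dict(np.load("w6.npz"));s=1.25
print(back(d,np.array([(241,228),(486,228),(363,112)])/s,40).round(1).tolist())
E
```

```text
[[655.6, 297.4, 40.0], [653.8, 165.7, 40.0], [714.0, 229.7, 40.0]]
```

move_arm --series '[{"gripper":0.45,"translation":[10,-12,0],"twist":[0,0,0]},{"gripper":0.45,"translation":[4,-8,0],"twist":[0,0,0]},{"gripper":0.45,"translation":[0,0,20],"twist":[0,0,0]},{"gripper":0.45,"translation":[0,0,25],"twist":[0,0,0]},{"gripper":0.45,"translation":[0,0,25],"twist":[0,0,0]},{"gripper":0.45,"translation":[0,0,10],"twist":[0,0,0]},{"gripper":0.45,"translation":[0,0,0],"twist":[0,0,0]},{"gripper":0.45,"translation":[0,0,0],"twist":[0,0,0]}]'

```text
time: 20.02
tool_pos: [648.4, 226.6, 41.5]
tcp_rot: [179.6, -0.3, -1.0]
ft_force: [0.1, -0.7, -0.7]
finger_gap: 50.0
```

move_arm --series '[{"gripper":0.45,"translation":[0,-4,8],"twist":[0.4,-0.3,0]},{"gripper":0.45,"translation":[-1,0,10],"twist":[0,0,0]},{"gripper":0.45,"translation":[-1,0,8],"twist":[0,0,0]},{"gripper":0.45,"translation":[0,0,4],"twist":[0,0,0]},{"gripper":0.45,"translation":[0,0,0],"twist":[0,0,0]},{"gripper":0.45,"translation":[0,0,0],"twist":[0,0,0]}]'

```text
time: 20.52
tool_pos: [649.2, 231.2, 14.0]
tcp_rot: [-179.8, -0.3, -1.0]
ft_force: [-0.7, -0.4, -0.2]
finger_gap: 50.3
```

move_arm --series '[{"gripper":0.45,"translation":[0,0,3],"twist":[0,-0.3,0]},{"gripper":0.45,"translation":[0,0,3],"twist":[0,0,0]},{"gripper":0.45,"translation":[0,0,1],"twist":[0,0,0]},{"gripper":0.45,"translation":[0,0,0],"twist":[0,0,0]}]'

```text
time: 20.85
tool_pos: [650.0, 231.5, 7.5]
tcp_rot: [-179.8, -0.1, -1.0]
ft_force: [-0.3, 0.1, -0.3]
finger_gap: 50.2
```

move_arm --series '[{"gripper":0.45,"translation":[0,0,1],"twist":[0,0,0]},{"gripper":0.45,"translation":[0,0,0.5],"twist":[0,0,0]}]'

```text
time: 21.02
tool_pos: [650.2, 231.6, 6.1]
tcp_rot: [-179.8, -0.1, -1.0]
ft_force: [0.3, -0.9, -0.7]
finger_gap: 50.3
```

move_arm --series '[{"gripper":0.45,"translation":[0,0,1],"twist":[0,0,0]},{"gripper":0.45,"translation":[0,0,0.5],"twist":[0,0,0]}]'

```text
time: 21.18
tool_pos: [650.4, 231.7, 4.7]
tcp_rot: [-179.8, -0.1, -1.0]
ft_force: [-0.2, -0.1, -0.3]
finger_gap: 50.4
```

move_arm --series '[{"gripper":0.45,"translation":[0,0,0.8],"twist":[0,0,0]},{"gripper":0.45,"translation":[0,0,0.3],"twist":[0,0,0]}]'

```text
time: 21.35
tool_pos: [650.5, 231.7, 3.6]
tcp_rot: [-179.8, -0.2, -1.0]
ft_force: [-0.3, -0.7, -0.1]
finger_gap: 50.4
```

move_arm --series '[{"gripper":0.45,"translation":[0,0,0.8],"twist":[0,0,0]},{"gripper":0.45,"translation":[0,0,0.3],"twist":[0,0,0]}]'

```text
time: 21.52
tool_pos: [650.8, 231.8, 3.5]
tcp_rot: [-179.8, -0.2, -1.0]
ft_force: [-0.2, -0.1, 0.2]
finger_gap: 50.4
```

move_arm --series '[{"gripper":0.45,"translation":[0,0,0.8],"twist":[0,0,0]},{"gripper":0.45,"translation":[0,0,0.3],"twist":[0,0,0]}]'

```text
time: 21.68
tool_pos: [651.3, 231.9, 3.5]
tcp_rot: [-179.8, -0.2, -1.0]
ft_force: [-0.9, -0.3, 1.4]
finger_gap: 50.0
```

Light contact: z has stopped at 3.5, as expected. I'll release.

move_arm --series '[{"gripper":0.75,"translation":[0,0,0],"twist":[0,0,0]},{"gripper":0.75,"translation":[0,0,0],"twist":[0,0,0]},{"gripper":0.75,"translation":[0,0,0],"twist":[0,0,0]},{"gripper":0.75,"translation":[0,0,-10],"twist":[0,0,0]},{"gripper":0.75,"translation":[0,0,-25],"twist":[0,0,0]},{"gripper":0.75,"translation":[0,0,-35],"twist":[0,0,0]},{"gripper":0.75,"translation":[0,0,-40],"twist":[0,0,0]},{"gripper":0.75,"translation":[0,0,-40],"twist":[0,0,0]}]'

```text
time: 22.35
tool_pos: [641.9, 228.9, 144.2]
tcp_rot: [179.8, 1.2, -1.0]
ft_force: [0.6, 0.9, 0.1]
finger_gap: 64.1
```

```bash
python3 - <<'E'
from plan import *
plan((470,120,200),13,0.5,n=8)
E
```

```text
8 rows from [641.9 228.9 144.2] to (470, 120, 200) 13
[{"gripper": 0.5, "translation": [-21.4, 14.0, -6.5], "twist": [0.0, 0.1, -1.8]}, {"gripper": 0.5, "translation": [-21.8, 13.3, -6.6], "twist": [0.0, 0.1, -1.8]}, {"gripper": 0.5, "translation": [-22.2, 12.7, -6.6], "twist": [0.0, 0.1, -1.8]}, {"gripper": 0.5, "translation": [-22.5, 12.0, -6.7], "twist": [0.0, 0.1, -1.8]}, {"gripper": 0.5, "translation": [-22.9, 11.3, -6.7], "twist": [0.0, 0.1, -1.8]}, {"gripper": 0.5, "translation": [-23.2, 10.6, -6.8], "twist": [0.0, 0.1, -1.8]}, {"gripper": 0.5, "translation": [-23.5, 9.9, -6.9], "twist": [0.0, 0.1, -1.8]}, {"gripper": 0.5, "translation": [-23.8, 9.2, -6.9], "twist": [0.0, 0.1, -1.8]}]
```

move_arm --series '[{"gripper":0.6,"translation":[-21,14,-3],"twist":[0,0.6,-1.8]},{"gripper":0.6,"translation":[-22,13,0],"twist":[0,0.6,-1.8]},{"gripper":0.6,"translation":[-22,13,0],"twist":[0,0,-1.8]},{"gripper":0.6,"translation":[-23,12,0],"twist":[0,0,-1.8]},{"gripper":0.6,"translation":[-23,11,0],"twist":[0,0,-1.8]},{"gripper":0.6,"translation":[-23,11,0],"twist":[0,0,-1.8]},{"gripper":0.6,"translation":[-23,10,0],"twist":[0,0,-1.8]},{"gripper":0.6,"translation":[-23,5,0],"twist":[0,0,-1.8]}]'

```text
time: 23.02
tool_pos: [476.7, 123.2, 167.4]
tcp_rot: [179.9, -2.1, 14.1]
ft_force: [-0.7, -0.3, 0.1]
finger_gap: 51.0
```

move_arm --series '[{"gripper":0.6,"translation":[0,0,0],"twist":[0,0,0]},{"gripper":0.6,"translation":[0,0,0],"twist":[0,0,0]}]'

```text
time: 23.18
tool_pos: [473.1, 121.5, 168.0]
tcp_rot: [179.8, -2.1, 14.1]
ft_force: [0.7, 0.5, 0.1]
finger_gap: 51.5
```

```bash
python3 - <<'E'
from h import *
s=r.sense();print(s["tool_pos"],s["tcp_rot"],s["finger_gap"])
d=snap("wrist");crop(d,"w7",0,0,640,400,1.25)
np.savez("w7.npz",K=d["K"],R=d["R"],t=d["t"])
E
```

```text
[473.08762709 121.46853259 168.02955057] [179.83451834  -2.10345758  14.14319024] 51.48599347938522
```

View pics/w7.png

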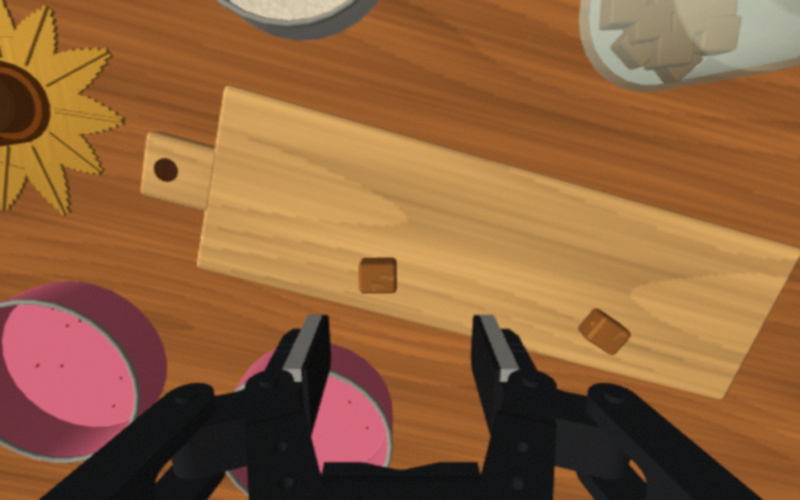

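Sugar lumps are at (378,276), square to the jaws, and at (604,331).

```bash
python3 - <<'E'
from plan import *
d=dict(np.load("w7.npz"));s=1.25
rect(back(d,np.array([(361,262),(396,262),(397,293),(362,294)])/s,38))
rect(back(d,np.array([(597,311),(630,332),(612,354),(579,330)])/s,38))
plan((448,129.5,75),14,0.6,n=5)
E
```

```text
centre [446.9 129.6] edges [23.4 22.1 23.9 22.8] angles [104.1  15.7 105.8  14.5]
centre [446.5 -33.2] edges [29.7 20.1 31.7 18. ] angles [ 71.8 162.8  68.  156.9]
5 rows from [473.2 121.6 168. ] to (448, 129.5, 75) 14
[{"gripper": 0.6, "translation": [-5.2, -2.8, 18.4], "twist": [0.0, -0.4, 0.0]}, {"gripper": 0.6, "translation": [-5.0, -2.8, 18.4], "twist": [0.0, -0.4, 0.0]}, {"gripper": 0.6, "translation": [-4.9, -2.8, 18.5], "twist": [0.0, -0.4, 0.0]}, {"gripper": 0.6, "translation": [-4.8, -2.8, 18.5], "twist": [0.0, -0.4, 0.0]}, {"gripper": 0.6, "translation": [-4.6, -2.8, 18.6], "twist": [0.0, -0.4, 0.0]}]
```

move_arm --series '[{"gripper":0.6,"translation":[-7,-3,18],"twist":[0,-0.6,0]},{"gripper":0.6,"translation":[-7,-3,22],"twist":[0,-0.6,0]},{"gripper":0.6,"translation":[-7,-3,22],"twist":[0,-0.6,0]},{"gripper":0.6,"translation":[-7,-2,20],"twist":[0,-0.6,0]},{"gripper":0.6,"translation":[-3,0,10],"twist":[0,0,0]},{"gripper":0.6,"translation":[0,0,0],"twist":[0,0,0]},{"gripper":0.6,"translation":[0,0,0],"twist":[0,0,0]}]'

```text
time: 23.82
tool_pos: [449.6, 127.8, 77.8]
tcp_rot: [179.8, -0.3, 14.0]
ft_force: [-0.8, 0.0, 0.3]
finger_gap: 51.4
```

move_arm --series '[{"gripper":0.6,"translation":[-2,-2,10],"twist":[0,-0.3,0]},{"gripper":0.6,"translation":[-1,0,15],"twist":[0,0,0]},{"gripper":0.6,"translation":[-1,0,15],"twist":[0,0,0]},{"gripper":0.6,"translation":[-1,0,8],"twist":[0,0,0]},{"gripper":0.6,"translation":[0,0,0],"twist":[0,0,0]},{"gripper":0.6,"translation":[0,0,0],"twist":[0,0,0]}]'

```text
time: 24.32
tool_pos: [451.1, 129.9, 33.3]
tcp_rot: [179.8, -0.6, 14.0]
ft_force: [0.4, -0.0, 1.1]
finger_gap: 51.5
```

move_arm --series '[{"gripper":0.6,"translation":[-4,0,4],"twist":[0,-0.6,0]},{"gripper":0.6,"translation":[0,0,3],"twist":[0,0,0]},{"gripper":0.6,"translation":[0,0,0],"twist":[0,0,0]},{"gripper":0.1,"translation":[0,0,0],"twist":[0,0,0]},{"gripper":0.1,"translation":[0,0,0],"twist":[0,0,0]},{"gripper":0.1,"translation":[0,0,0],"twist":[0,0,0]},{"gripper":0.1,"translation":[0,0,0],"twist":[0,0,0]}]'

```text
time: 24.9
tool_pos: [450.1, 129.4, 29.4]
tcp_rot: [179.7, -0.3, 14.0]
ft_force: [-0.4, 0.4, 0.1]
finger_gap: 25.3
```

move_arm --series '[{"gripper":0.1,"translation":[0,0,-20],"twist":[0,0,0]},{"gripper":0.1,"translation":[0,0,-35],"twist":[0,0,0]},{"gripper":0.1,"translation":[0,0,-40],"twist":[0,0,0]},{"gripper":0.1,"translation":[0,0,-40],"twist":[0,0,0]},{"gripper":0.1,"translation":[0,0,-40],"twist":[0,0,0]},{"gripper":0.1,"translation":[0,0,-30],"twist":[0,0,0]},{"gripper":0.1,"translation":[0,0,0],"twist":[0,0,0]}]'

```text
time: 25.48
tool_pos: [444.8, 129.3, 240.3]
tcp_rot: [179.8, 0.2, 14.0]
ft_force: [0.1, 0.2, 0.4]
finger_gap: 25.4
```

```bash
python3 - <<'E'
from plan import *
plan((600,-6,235),0,0.1,n=8)
E
```

```text
8 rows from [444.8 129.3 240.3] to (600, -6, 235) 0
[{"gripper": 0.1, "translation": [14.7, 21.1, 0.7], "twist": [0.0, 0.0, 1.7]}, {"gripper": 0.1, "translation": [15.4, 20.6, 0.7], "twist": [0.0, 0.0, 1.7]}, {"gripper": 0.1, "translation": [16.0, 20.2, 0.7], "twist": [0.0, 0.0, 1.7]}, {"gripper": 0.1, "translation": [16.6, 19.7, 0.7], "twist": [0.0, 0.0, 1.7]}, {"gripper": 0.1, "translation": [17.2, 19.2, 0.7], "twist": [0.0, 0.0, 1.7]}, {"gripper": 0.1, "translation": [17.8, 18.6, 0.7], "twist": [0.0, 0.0, 1.7]}, {"gripper": 0.1, "translation": [18.3, 18.1, 0.7], "twist": [0.0, 0.0, 1.7]}, {"gripper": 0.1, "translation": [18.9, 17.5, 0.7], "twist": [0.0, 0.0, 1.7]}]
```

move_arm --series '[{"gripper":0.1,"translation":[15,21,0],"twist":[0,0,1.7]},{"gripper":0.1,"translation":[15,21,0],"twist":[0,0,1.7]},{"gripper":0.1,"translation":[16,20,0],"twist":[0,0,1.7]},{"gripper":0.1,"translation":[17,20,0],"twist":[0,0,1.7]},{"gripper":0.1,"translation":[17,19,0],"twist":[0,0,1.7]},{"gripper":0.1,"translation":[18,19,0],"twist":[0,0,1.7]},{"gripper":0.1,"translation":[18,18,0],"twist":[0,0,1.7]},{"gripper":0.1,"translation":[14,14,0],"twist":[0,0,1.7]}]'

```text
time: 26.15
tool_pos: [601.5, -5.1, 244.1]
tcp_rot: [179.9, -0.3, 0.2]
ft_force: [-0.1, -0.3, -0.6]
finger_gap: 25.3
```

move_arm --series '[{"gripper":0.1,"translation":[0,0,0],"twist":[0,0,0]},{"gripper":0.1,"translation":[0,0,0],"twist":[0,0,0]}]'

```text
time: 26.32
tool_pos: [603.1, -8.4, 241.9]
tcp_rot: [179.9, -0.2, -0.1]
ft_force: [0.3, -0.1, -0.8]
finger_gap: 25.0
```

```bash
python3 - <<'E'
from h import *
s=r.sense();print(s["tool_pos"],s["tcp_rot"],s["finger_gap"])
d=snap("wrist");crop(d,"w8",0,0,640,400,1.25)
np.savez("w8.npz",K=d["K"],R=d["R"],t=d["t"])
print(proj(d,[(656,-6,145),(656,28,145),(690,-6,145),(656,-40,145),(622,-6,145)])*1.25)
E
```

```text
[603.0790495   -8.4397413  241.86734821] [ 1.79851906e+02 -2.29972038e-01 -1.10899197e-01] 24.97663773716453
[[395.59922601 161.28469532]
 [333.70176282 161.43590257]
 [395.25213178  95.56382026]
 [457.4682944  161.13355744]
 [395.91807825 221.65806583]]
```

View pics/w8.png

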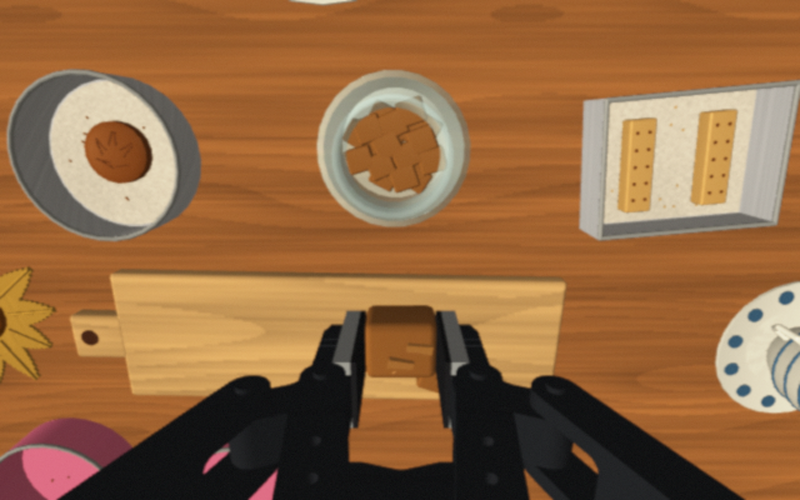

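The two fingers lie side by side flat in the oblong tin, and the ginger lies flat in the round tin. The jar outline is centred at (393,148) with the bore at about (393,146), and the lump is held at (400,340).

```bash
python3 - <<'E'
from h import *
d=dict(np.load("w8.npz"));s=1.25
P=back(d,np.array([(317,148),(469,148),(393,70),(393,227)])/s,100);print(P.round(1).tolist(),P.mean(0).round(1))
print(back(d,np.array([(393,146)])/s,130).round(1))
E
```

```text
[[660.3, 45.1, 100.0], [660.1, -53.1, 100.0], [707.0, -4.3, 100.0], [607.7, -3.6, 100.0]] [658.8  -4.  100. ]
[[663.3  -4.4 130. ]]
```

move_arm --series '[{"gripper":0.1,"translation":[20,-2,0],"twist":[0,0,0]},{"gripper":0.1,"translation":[20,-2,10],"twist":[0,0,0]},{"gripper":0.1,"translation":[14,0,20],"twist":[0,0,0]},{"gripper":0.1,"translation":[0,0,25],"twist":[0,0,0]},{"gripper":0.1,"translation":[0,0,10],"twist":[0,0,0]},{"gripper":0.1,"translation":[0,0,0],"twist":[0,0,0]},{"gripper":0.1,"translation":[0,0,0],"twist":[0,0,0]}]'

```text
time: 26.95
tool_pos: [654.9, 1.6, 175.7]
tcp_rot: [179.9, -0.2, 0.4]
ft_force: [0.6, -0.4, 0.3]
finger_gap: 24.7
```

move_arm --series '[{"gripper":0.1,"translation":[5,6,0],"twist":[0,0,0]},{"gripper":0.1,"translation":[0,0,6],"twist":[0,0,0]},{"gripper":0.1,"translation":[0,0,0],"twist":[0,0,0]},{"gripper":0.1,"translation":[0,0,0],"twist":[0,0,0]}]'

```text
time: 27.28
tool_pos: [661.1, -4.4, 174.2]
tcp_rot: [179.9, -0.5, 0.5]
ft_force: [0.5, 0.0, -0.4]
finger_gap: 25.2
```

```bash
python3 - <<'E'
from h import *
d=snap("side");crop(d,"s1",200,110,360,230,5)
d=snap("top")
P=[(654,1,145),(658,-4,145),(655,-6,145)];print(proj(d,P))
E
```

```text
[[337.97969317 126.51482816]
 [339.95812971 124.98997892]
 [340.7764882  126.13049694]]
```

View pics/s1.png

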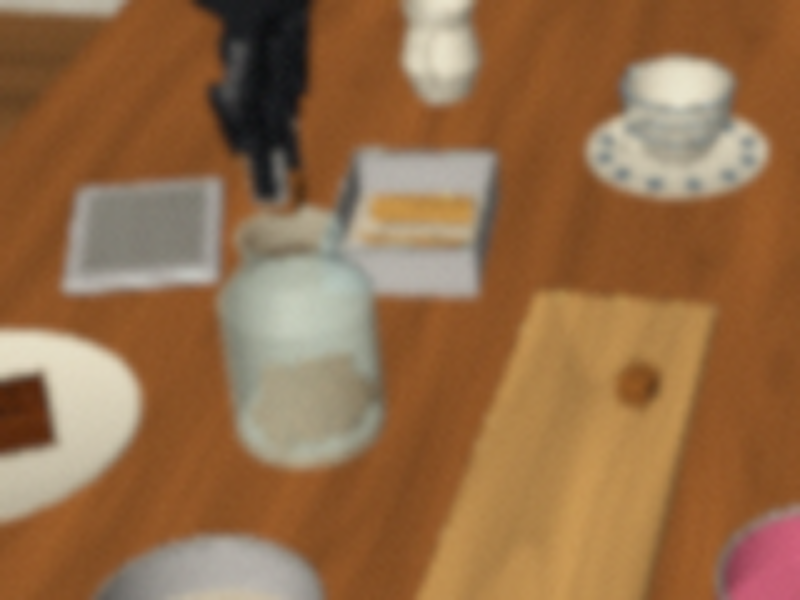

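The lump sits over the jar neck: the rim is centred at about (287,230) and the lump at (287,190), just above it. I'll lower it so it enters the neck.

move_arm --series '[{"gripper":0.1,"translation":[-1,0,7],"twist":[0,0,0]},{"gripper":0.1,"translation":[-0.5,0,7],"twist":[0,0,0]},{"gripper":0.1,"translation":[0,0,5],"twist":[0,0,0]},{"gripper":0.1,"translation":[0,0,2],"twist":[0,0,0]},{"gripper":0.1,"translation":[0,0,0],"twist":[0,0,0]},{"gripper":0.1,"translation":[0,0,0],"twist":[0,0,0]}]'

```text
time: 27.88
tool_pos: [659.2, -4.4, 150.7]
tcp_rot: [179.9, -0.5, 0.5]
ft_force: [-1.1, -0.4, 0.1]
finger_gap: 25.1
```

move_arm --series '[{"gripper":0.55,"translation":[0,0,0],"twist":[0,0,0]},{"gripper":0.55,"translation":[0,0,0],"twist":[0,0,0]},{"gripper":0.55,"translation":[0,0,0],"twist":[0,0,0]},{"gripper":0.55,"translation":[0,0,-20],"twist":[0,0,0]},{"gripper":0.55,"translation":[0,0,-35],"twist":[0,0,0]},{"gripper":0.55,"translation":[0,0,-35],"twist":[0,0,0]},{"gripper":0.55,"translation":[0,0,0],"twist":[0,0,0]}]'

```text
time: 28.47
tool_pos: [656.5, -4.0, 240.8]
tcp_rot: [179.9, -0.1, 0.5]
ft_force: [1.5, -0.2, 2.4]
finger_gap: 47.1
```

```bash
python3 - <<'E'
from plan import *
plan((475,-40,235),-22,0.6,n=7)
E
```

```text
7 rows from [656.5  -4.  240.8] to (475, -40, 235) -22
[{"gripper": 0.6, "translation": [-26.0, 4.9, 0.8], "twist": [0.0, -0.0, 3.2]}, {"gripper": 0.6, "translation": [-25.7, 6.4, 0.8], "twist": [0.0, -0.0, 3.2]}, {"gripper": 0.6, "translation": [-25.3, 7.8, 0.8], "twist": [0.0, -0.0, 3.2]}, {"gripper": 0.6, "translation": [-24.8, 9.2, 0.8], "twist": [0.0, -0.0, 3.2]}, {"gripper": 0.6, "translation": [-24.2, 10.6, 0.8], "twist": [0.0, -0.0, 3.2]}, {"gripper": 0.6, "translation": [-23.6, 11.9, 0.8], "twist": [0.0, -0.0, 3.2]}, {"gripper": 0.6, "translation": [-22.9, 13.2, 0.8], "twist": [0.0, -0.0, 3.2]}]
```

move_arm --series '[{"gripper":0.6,"translation":[-26,5,0],"twist":[0,0,3.2]},{"gripper":0.6,"translation":[-26,6,0],"twist":[0,0,3.2]},{"gripper":0.6,"translation":[-25,8,0],"twist":[0,0,3.2]},{"gripper":0.6,"translation":[-25,9,0],"twist":[0,0,3.2]},{"gripper":0.6,"translation":[-24,11,0],"twist":[0,0,3.2]},{"gripper":0.6,"translation":[-24,12,0],"twist":[0,0,3.2]},{"gripper":0.6,"translation":[-23,8,0],"twist":[0,0,3.2]},{"gripper":0.6,"translation":[0,0,0],"twist":[0,0,0]}]'

```text
time: 29.13
tool_pos: [472.2, -35.4, 242.2]
tcp_rot: [-179.9, -0.6, -23.0]
ft_force: [-0.9, 0.2, 0.2]
finger_gap: 51.2
```

move_arm --series '[{"gripper":0.6,"translation":[0,0,20],"twist":[0,0,0]},{"gripper":0.6,"translation":[0,0,20],"twist":[0,0,0]},{"gripper":0.6,"translation":[0,0,0],"twist":[0,0,0]},{"gripper":0.6,"translation":[0,0,0],"twist":[0,0,0]}]'

```text
time: 29.47
tool_pos: [474.3, -36.2, 205.2]
tcp_rot: [-179.8, -1.2, -23.0]
ft_force: [0.7, -0.0, 0.2]
finger_gap: 51.3
```

```bash
python3 - <<'E'
from h import *
s=r.sense();print(s["tool_pos"],s["tcp_rot"],s["finger_gap"])
d=snap("wrist");crop(d,"w9",0,0,640,400,1.25)
np.savez("w9.npz",K=d["K"],R=d["R"],t=d["t"])
E
```

```text
[474.26276151 -36.19885013 205.19746717] [-179.78198423   -1.15513963  -22.97331079] 51.33637820285337
```

View pics/w9.png

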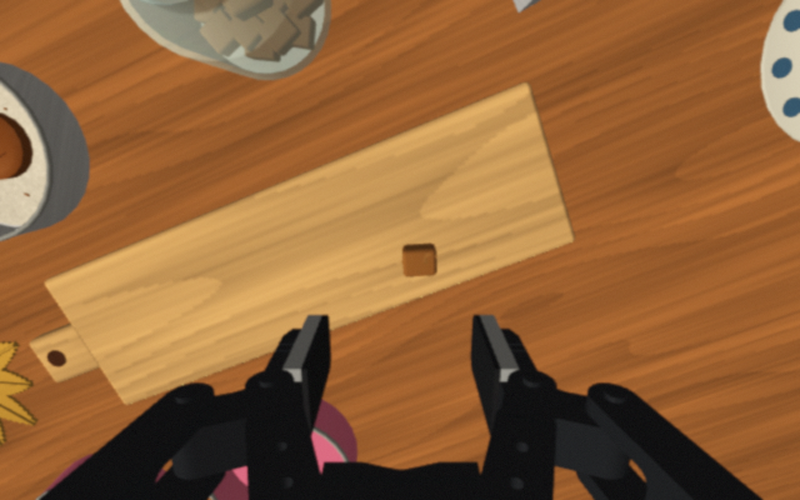

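The remaining lump is at (420,261), square to the jaws. The rest of the board is empty.

```bash
python3 - <<'E'
from plan import *
d=dict(np.load("w9.npz"));s=1.25
rect(back(d,np.array([(404,250),(435,249),(437,275),(403,276)])/s,38))
plan((447,-38,75),-22.5,0.6,n=6)
E
```

```text
centre [444.1 -38.6] edges [23.4 20.9 26.1 20.8] angles [ 69.  162.5  68.9 155. ]
6 rows from [474.1 -36.1 205. ] to (447, -38, 75) -22.5
[{"gripper": 0.6, "translation": [-4.5, 2.1, 21.6], "twist": [-0.0, -0.2, -0.1]}, {"gripper": 0.6, "translation": [-4.4, 2.1, 21.6], "twist": [-0.0, -0.2, -0.1]}, {"gripper": 0.6, "translation": [-4.3, 2.1, 21.6], "twist": [-0.0, -0.2, -0.1]}, {"gripper": 0.6, "translation": [-4.3, 2.1, 21.6], "twist": [-0.0, -0.2, -0.1]}, {"gripper": 0.6, "translation": [-4.2, 2.1, 21.6], "twist": [-0.0, -0.2, -0.1]}, {"gripper": 0.6, "translation": [-4.1, 2.0, 21.7], "twist": [-0.0, -0.2, -0.1]}]
```

Target (445,-38.5).

move_arm --series '[{"gripper":0.6,"translation":[-6,3,20],"twist":[0,-0.4,0]},{"gripper":0.6,"translation":[-6,2,24],"twist":[0,-0.4,0]},{"gripper":0.6,"translation":[-6,2,24],"twist":[0,-0.4,0]},{"gripper":0.6,"translation":[-6,2,24],"twist":[0,-0.4,0]},{"gripper":0.6,"translation":[-6,2,24],"twist":[0,0,0]},{"gripper":0.6,"translation":[-5,0,15],"twist":[0,0,0]},{"gripper":0.6,"translation":[0,0,0],"twist":[0,0,0]},{"gripper":0.6,"translation":[0,0,0],"twist":[0,0,0]}]'

```text
time: 30.18
tool_pos: [447.8, -33.7, 81.0]
tcp_rot: [-179.6, -0.4, -22.8]
ft_force: [0.5, -0.5, 1.4]
finger_gap: 51.2
```

move_arm --series '[{"gripper":0.6,"translation":[-1,5,10],"twist":[-0.3,-0.4,0]},{"gripper":0.6,"translation":[-1,0,15],"twist":[0,0,0]},{"gripper":0.6,"translation":[-1,0,15],"twist":[0,0,0]},{"gripper":0.6,"translation":[-1,0,10],"twist":[0,0,0]},{"gripper":0.6,"translation":[0,0,0],"twist":[0,0,0]},{"gripper":0.6,"translation":[0,0,0],"twist":[0,0,0]}]'

```text
time: 30.68
tool_pos: [450.9, -39.7, 37.0]
tcp_rot: [-179.8, -0.8, -22.7]
ft_force: [0.6, -0.0, 0.4]
finger_gap: 51.4
```

move_arm --series '[{"gripper":0.6,"translation":[-6,1,4],"twist":[0,-0.7,0]},{"gripper":0.6,"translation":[-1,0,4],"twist":[0,0,0]},{"gripper":0.6,"translation":[0,0,1],"twist":[0,0,0]},{"gripper":0.6,"translation":[0,0,0],"twist":[0,0,0]},{"gripper":0.1,"translation":[0,0,0],"twist":[0,0,0]},{"gripper":0.1,"translation":[0,0,0],"twist":[0,0,0]},{"gripper":0.1,"translation":[0,0,0],"twist":[0,0,0]},{"gripper":0.1,"translation":[0,0,0],"twist":[0,0,0]}]'

```text
time: 31.35
tool_pos: [446.5, -38.5, 31.0]
tcp_rot: [-179.8, -0.3, -22.7]
ft_force: [-0.7, 0.4, 0.3]
finger_gap: 25.1
```

The grip is a bit shallow, so I'll regrip 3 mm lower.

move_arm --series '[{"gripper":0.5,"translation":[0,0,0],"twist":[0,0,0]},{"gripper":0.5,"translation":[-1,0,2],"twist":[0,0,0]},{"gripper":0.5,"translation":[0,0,2],"twist":[0,0,0]},{"gripper":0.5,"translation":[0,0,0],"twist":[0,0,0]},{"gripper":0.1,"translation":[0,0,0],"twist":[0,0,0]},{"gripper":0.1,"translation":[0,0,0],"twist":[0,0,0]},{"gripper":0.1,"translation":[0,0,0],"twist":[0,0,0]},{"gripper":0.1,"translation":[0,0,0],"twist":[0,0,0]}]'

```text
time: 32.02
tool_pos: [445.7, -38.0, 26.7]
tcp_rot: [-179.8, -0.3, -22.7]
ft_force: [-1.0, 0.1, 1.0]
finger_gap: 25.3
```

move_arm --series '[{"gripper":0.1,"translation":[0,0,-20],"twist":[0,0,0]},{"gripper":0.1,"translation":[0,0,-35],"twist":[0,0,0]},{"gripper":0.1,"translation":[0,0,-40],"twist":[0,0,0]},{"gripper":0.1,"translation":[0,0,-40],"twist":[0,0,0]},{"gripper":0.1,"translation":[0,0,-40],"twist":[0,0,0]},{"gripper":0.1,"translation":[0,0,-30],"twist":[0,0,0]},{"gripper":0.1,"translation":[0,0,0],"twist":[0,0,0]}]'

```text
time: 32.6
tool_pos: [439.7, -37.5, 236.6]
tcp_rot: [-179.9, 0.3, -22.7]
ft_force: [0.6, -0.3, 0.9]
finger_gap: 25.2
```

```bash
python3 - <<'E'
from plan import *
s=r.sense()
plan((660,-4,s["tool_pos"][2]),0,0.1,n=8)
E
```

```text
8 rows from [439.7 -37.5 236.6] to (660, -4, np.float64(236.6174381633187)) 0
[{"gripper": 0.1, "translation": [23.8, -14.5, -0.1], "twist": [-0.0, 0.0, -2.8]}, {"gripper": 0.1, "translation": [24.5, -13.3, -0.1], "twist": [-0.0, 0.0, -2.8]}, {"gripper": 0.1, "translation": [25.1, -12.1, -0.1], "twist": [-0.0, 0.0, -2.8]}, {"gripper": 0.1, "translation": [25.7, -10.8, -0.1], "twist": [-0.0, 0.0, -2.8]}, {"gripper": 0.1, "translation": [26.2, -9.5, -0.0], "twist": [-0.0, 0.0, -2.8]}, {"gripper": 0.1, "translation": [26.6, -8.2, -0.0], "twist": [-0.0, 0.0, -2.8]}, {"gripper": 0.1, "translation": [27.0, -6.9, -0.0], "twist": [-0.0, 0.0, -2.8]}, {"gripper": 0.1, "translation": [27.3, -5.6, -0.0], "twist": [-0.0, 0.0, -2.8]}]
```

move_arm --series '[{"gripper":0.1,"translation":[24,-14,0],"twist":[0,0,-2.8]},{"gripper":0.1,"translation":[24,-13,0],"twist":[0,0,-2.8]},{"gripper":0.1,"translation":[25,-12,0],"twist":[0,0,-2.8]},{"gripper":0.1,"translation":[26,-11,0],"twist":[0,0,-2.8]},{"gripper":0.1,"translation":[26,-9,0],"twist":[0,0,-2.8]},{"gripper":0.1,"translation":[26,-8,0],"twist":[0,0,-2.8]},{"gripper":0.1,"translation":[27,-7,0],"twist":[0,0,-2.8]},{"gripper":0.1,"translation":[20,-4,0],"twist":[0,0,-2.8]}]'

```text
time: 33.27
tool_pos: [658.5, -5.1, 236.8]
tcp_rot: [-179.9, -0.1, 0.5]
ft_force: [0.8, -0.3, 0.4]
finger_gap: 25.1
```

move_arm --series '[{"gripper":0.1,"translation":[0,0,10],"twist":[0,0,0]},{"gripper":0.1,"translation":[0,0,20],"twist":[0,0,0]},{"gripper":0.1,"translation":[0,0,20],"twist":[0,0,0]},{"gripper":0.1,"translation":[0,0,0],"twist":[0,0,0]},{"gripper":0.1,"translation":[0,0,0],"twist":[0,0,0]}]'

```text
time: 33.68
tool_pos: [660.4, -4.0, 179.1]
tcp_rot: [-179.8, 0.2, 0.7]
ft_force: [0.3, 0.3, -0.3]
finger_gap: 25.3
```

move_arm --series '[{"gripper":0.1,"translation":[-2,0,8],"twist":[0,0,0]},{"gripper":0.1,"translation":[-1,0,9],"twist":[0,0,0]},{"gripper":0.1,"translation":[0,0,7],"twist":[0,0,0]},{"gripper":0.1,"translation":[0,0,3],"twist":[0,0,0]},{"gripper":0.1,"translation":[0,0,0],"twist":[0,0,0]},{"gripper":0.1,"translation":[0,0,0],"twist":[0,0,0]}]'

```text
time: 34.18
tool_pos: [656.7, -4.4, 152.2]
tcp_rot: [-179.9, 0.0, 0.6]
ft_force: [0.2, -0.7, 0.1]
finger_gap: 25.4
```

move_arm --series '[{"gripper":0.1,"translation":[1,0,2],"twist":[0,0,0]},{"gripper":0.1,"translation":[0,0,0],"twist":[0,0,0]},{"gripper":0.55,"translation":[0,0,0],"twist":[0,0,0]},{"gripper":0.55,"translation":[0,0,0],"twist":[0,0,0]},{"gripper":0.55,"translation":[0,0,0],"twist":[0,0,0]},{"gripper":0.55,"translation":[0,0,-20],"twist":[0,0,0]},{"gripper":0.55,"translation":[0,0,-35],"twist":[0,0,0]},{"gripper":0.55,"translation":[0,0,-35],"twist":[0,0,0]}]'

```text
time: 34.85
tool_pos: [653.6, -4.3, 233.4]
tcp_rot: [-179.8, 0.9, 0.6]
ft_force: [-0.0, 0.2, 0.3]
finger_gap: 47.1
```

move_arm --series '[{"gripper":0.55,"translation":[-20,0,-10],"twist":[0,0,0]},{"gripper":0.55,"translation":[-25,0,0],"twist":[0,0,0]},{"gripper":0.55,"translation":[-15,0,0],"twist":[0,0,0]},{"gripper":0.55,"translation":[0,0,0],"twist":[0,0,0]},{"gripper":0.55,"translation":[0,0,0],"twist":[0,0,0]}]'

```text
time: 35.27
tool_pos: [597.4, -5.4, 257.7]
tcp_rot: [-179.9, -0.2, 0.6]
ft_force: [1.2, -0.8, -0.6]
finger_gap: 46.8
```

```bash
python3 - <<'E'
from h import *
s=r.sense();print(s["tool_pos"],s["tcp_rot"],s["finger_gap"])
d=snap("wrist");crop(d,"w10",0,0,640,400,1.25)
E
```

```text
[597.43613051  -5.39841298 257.71583447] [-179.89279487   -0.23499996    0.57644511] 46.79508852738103
```

View pics/w10.png

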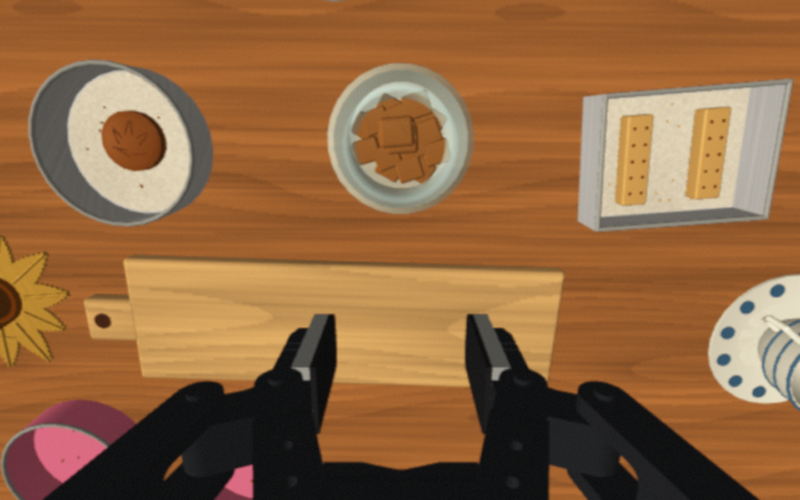

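Everything is in place: the board is empty, two new lumps lie on the pile in the jar at (397,130) and (408,165), both fingers lie flat side by side, and the ginger is flat in its tin. The gripper is clear, so I'm handing in.

```bash
python3 -c "
from bench import r
print(r.sense()['qd'].round(2)); print(r.hand_in())"
```

```text
[ 0.03  1.51 -0.81 -0.05 -0.17 -0.03]
the job is handed in; nothing more can be done
None
```

I sorted everything in the order asked and handed the job in at about 35 s of robot time. First I laid both shortbread fingers side by side in the oblong tin, then the ginger biscuit in the round tin. Each was lowered until it touched the paper before I let go. Then I fed the two sugar lumps through the jar's neck one at a time, letting each go with its underside just inside the rim.

- **Last wrist picture:** The fingers and the ginger biscuit lie flat. The board and the gripper are empty, and what look like two new lumps sit on top of the pile in the jar. Both tins and the jar stand upright. The cup and the candle holder were only partly in view and looked undisturbed.
- **Forces:** The highest wrist reading I saw was about 7 N, when the first finger touched down.
- **What disagreed:** I had judged the first lump to lie the other way, and the jaws closed on its 26 mm side (gap 25.3 mm) instead of its 22 mm side. The grip held, so nothing needed mending. My estimates of the jar's centre differed by up to about 7 mm in x, within the neck's clearance.
- **Not checked:** Hand-in reports no verdict, and I took no picture after it. The arm's joints were still settling, at up to 1.5 degrees/s, in free air.

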